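# Unload hot biscuits from the mini oven with sprung tongs

## Task

The almond biscuits in the mini oven are baked and still hot: gently lower the oven door all the way, take the sprung tongs off the cooling rack and, with the tongs and never with the fingers, move every biscuit from the baking tray onto the cooling rack, each lying flat and right way up on the wires. Then lay the tongs down flat with their two tips on the spoon rest and gently shut the oven door fully, leaving the pot, the salt shaker and the glass where they stand.

Things in the scene. Friction and masses are not known exactly. Their poses are not given: they have to be found in the camera images.
- oven_door (a joint): Oven door, hinged along its bottom edge, rad: 0 shut, grows as the top comes forward and down, 1.45 fully down (nearly level, on its stop). Stiff balanced hinge: stays where it is left, about 2 N at the bar moves it. The panel reaches from 4 mm below the hinge to 119 mm from it, 14 mm thick. Down, its upper face is 49 to 64 mm above the worktop.
- door_bar (a point): Middle of the door's round handle bar, 12 mm thick, 120 mm long, a bracket near either end. It stands 46 mm beyond the door's free edge, so it can be pinched across from above at any door angle: 207 mm above the worktop when shut, 48 mm when down. The oven's top slopes back behind it and leaves room for a finger. Shut, x points into the oven, y along the bar, z up.
- oven_hinge (a point): Middle of the door's hinge line, 42 mm above the worktop, fixed to the oven: x points level into the oven, y along the hinge, z up. The bar lies 165 mm from the hinge along the door and 14 mm to the outside of it, and moves on an arc about this line. The oven is 200 mm deep, 216 mm wide, 206 mm high, and cannot be pushed.
- oven_tray (a point): Centre of the upper face of the fixed baking tray, 70 mm above the worktop; x points level into the oven, z up. The sunken part is 130 mm (x) by 152 mm (y) with a 4 mm high rim. The oven's mouth is 74 mm in front of this point (x = -0.074), 192 mm wide, clear up to 152 mm above the worktop; above it the front slopes back.
- tongs_grip (a point): Middle between the two black grip pads of the sprung tongs (0.1 kg, 280 mm long), 24 mm above their underside; x points to the tips, z up. The pads stand on edge, 44 mm long (x), 2 to 34 mm above the underside. Over their outer faces: 48 mm free, 43 mm with a 53 mm jaw, 36 mm when gripping a biscuit. The tail hinges are 105 mm behind, the tips 150 mm ahead.
- tongs_tip (a point): Middle between the two tip paddles, 150 mm ahead of the grip, 11 mm above the underside; x points away from the tail. Each paddle is an upright plate 26 mm long (x), 22 mm high (from the underside up), 3 mm thick; inside they stand 66 mm apart when free. They move 2.4 times as far as the pads.
- tongs_l (a joint): How far one arm of the tongs is squeezed, rad: 0 free, 0.059 gripping a biscuit, 0.115 at its stop, jaw nearly shut; both arms move equally. The springs push outward with about 4 N at the pads when free and 7 N with a biscuit gripped, so the tongs can be carried open by holding the pads at 42 to 45 mm; squeeze on to grip.
- rack: Cooling rack of steel wire, 150 mm (its x) by 200 mm (its y), 20 mm high, loose (0.45 kg) on the worktop; the origin is under its centre, z up. The tongs lie on it at the start. Behind it stands a fixed wire dish drainer (from x = 0.575, y = -0.36 to -0.04 in the robot's frame).
- spoon_rest: Round steel spoon rest, a shallow dish 90 mm across and 12 mm high, loose on the worktop; the origin is under its centre. The front of the microwave behind it stands at x = 0.65 in the robot's frame, the front edge of the worktop at x = 0.37.
- face_pot: Bystander: squat round pot with a brown lid, 62 mm across, 35 mm high, on the worktop; origin under its centre. To be left alone.
- salt: Bystander: salt shaker, 44 mm across, 90 mm high, on the worktop; origin under its centre. To be left alone.
- glass: Bystander: drinking glass, 80 mm across, 91 mm high, on the worktop by the sink; origin under its centre. To be left alone.
- biscuit1_mid (a point): Middle (9 mm above the base) of one round, hard, domed almond biscuit, 36 mm across, 17 mm high at the straight side and 20 mm at the middle, 20 g; z up. It starts on the oven's tray, or is absent.
- biscuit2_mid (a point): Middle (9 mm above the base) of one round, hard, domed almond biscuit, 36 mm across, 17 mm high at the straight side and 20 mm at the middle, 20 g; z up. It starts on the oven's tray, or is absent.
- biscuit3_mid (a point): Middle (9 mm above the base) of one round, hard, domed almond biscuit, 36 mm across, 17 mm high at the straight side and 20 mm at the middle, 20 g; z up. It starts on the oven's tray, or is absent.
- biscuit4_mid (a point): Middle (9 mm above the base) of one round, hard, domed almond biscuit, 36 mm across, 17 mm high at the straight side and 20 mm at the middle, 20 g; z up. It starts on the oven's tray, or is absent.

How it is judged:
On the way, in this order (a step that is already met when the one before it is completed fails the run):
1. the oven door is fully down (value of joint oven_door above 1.35 rad), for 0.2 s.
2. every biscuit lies flat on the cooling rack, let go by the tongs (x of biscuit1_mid in the frame of rack between -0.075 and 0.075 m and y of biscuit1_mid in the frame of rack between -0.1 and 0.1 m and z of biscuit1_mid in the frame of rack between 0.02 and 0.038 m and angle between each of biscuit1_mid, biscuit2_mid, biscuit3_mid, biscuit4_mid's own z axis and vertical below 0.25 rad and linear speed of each of biscuit1, biscuit2, biscuit3, biscuit4 below 0.03 m/s and contact force between each of biscuit1, biscuit2, biscuit3, biscuit4 and tongs below 0.1 N and x of biscuit2_mid in the frame of rack between -0.075 and 0.075 m and y of biscuit2_mid in the frame of rack between -0.1 and 0.1 m and z of biscuit2_mid in the frame of rack between 0.02 and 0.038 m and x of biscuit3_mid in the frame of rack between -0.075 and 0.075 m and y of biscuit3_mid in the frame of rack between -0.1 and 0.1 m and z of biscuit3_mid in the frame of rack between 0.02 and 0.038 m and x of biscuit4_mid in the frame of rack between -0.075 and 0.075 m and y of biscuit4_mid in the frame of rack between -0.1 and 0.1 m and z of biscuit4_mid in the frame of rack between 0.02 and 0.038 m), for 0.2 s.
At the end, for the whole second after the job is handed in: Door shut to within 0.05 rad; every biscuit lies flat (within 0.25 rad) on the rack's wires, its middle over the rack, at rest, not touching the tongs; the tongs lie flat (0.2 rad) and at rest on the spoon rest, the middle between their tips within 42 mm of its centre (all of step 2 and value of joint oven_door below 0.05 rad and horizontal distance between tongs_tip and spoon_rest below 0.042 m and height (world z) of tongs_tip below 0.035 m and angle between each of tongs_tip, spoon_rest's own z axis and vertical below 0.2 rad and linear speed of tongs below 0.02 m/s).
It fails at once if a hot biscuit is touched with the fingers or the arm (contact force between any of the fingers, the arm and biscuit1 above 0.3 N or contact force between any of the fingers, the arm and biscuit2 above 0.3 N or contact force between any of the fingers, the arm and biscuit3 above 0.3 N or contact force between any of the fingers, the arm and biscuit4 above 0.3 N).
It fails at once if the oven door is slammed or let crash down (faster than 2.5 rad/s) (velocity of joint oven_door below -2.5 rad/s or velocity of joint oven_door above 2.5 rad/s).
It fails at once if the pot, the salt shaker or the glass is pushed more than 3 cm (distance of any of face_pot, salt, glass from where it was at the start of the episode above 0.03 m).
Of biscuit1, biscuit2, biscuit3, biscuit4 only 2 to 4 are there at a start; the rules pass over those that are not, and their reading is None.
At some moment in a run one of tongs, spoon_rest may be knocked a few centimetres aside while the robot is not near it.
It also fails if it takes over 210 s, if anything falls off the work surface, if the arm or the gripper's body presses on something with over 40 N, if the wrist force passes 120 N, or if a joint passes its speed limit or range.

## Robot

A 7-joint arm with a two-finger parallel gripper is mounted at the origin on a cart in front of the work surface, level with it; the furniture and walls round the work are solid. World frame = base frame: x ahead of the robot, y to its left, z up, the work surface at z = 0. Lengths are in m, angles in rad, forces in N, time in s.
With the tool pointing down it reaches from about 0.35 to 0.9 m from the base axis. Payload 8.1 kg.
Tool frame: the origin (TCP) lies between the finger pads; the fingertips stand ahead of it and the grasp point (between the pads) is the TCP (arm.nose_length is the z of the fingertips in the tool frame, in m); z points along the fingers, y is the line along which they close (so a half turn about z gives the same grasp; the last joint's range is limited). The gripper opens to 92 mm and grips with 3 to 60 N. Pads are 19 mm wide; open, the fingers measure 130 mm over their backs; the gripper's body (75 mm by 190 mm) begins 47 mm behind the grasp point.
Start: joints at [1.172, 0.434, 0.025, 1.573, -0.012, 1.134, -0.075], TCP at [0.182, -0.598, 0.246] pointing down, gripper open.
Joint ranges: [-2.62, 2.62], [-0.44, 2.09], [-1.27, 1.32], [0.08, 2.57], [-1.32, 4.46], [0.12, 2], [-2.74, 2.74]. Speed limits (rad/s): [2.22, 2.22, 3.01, 3.01, 3.14, 3.14, 3.14].

## Interface

Orientations are given as a rotation vector (axis times angle).
In Python, from cell import sensors, optics, arm gives the robot as it stands.
- The arm moves only by the tool arm_command, never from a script. Its argument "deltas" is one flat list of numbers, 7 for each row, row after row: the turn, a rotation vector about the world's x, y, z as a fraction of full scale, then the shift along the world's x, y, z as a fraction of full scale, then the finger opening in mm, from 0 to 91.8. In form: [wx, wy, wz, dx, dy, dz, fingers, wx, wy, wz, dx, dy, dz, fingers, ...]. A call has 1 to 20 rows; each row is the pose to reach, as a shift and turn from the pose commanded when the call began; what a row does not reach only later rows make up. Full scale, the value 1, is 1 m for a shift and 90 degrees for a turn. A row lasts 1/10 s, in which the tool goes at most 50 mm and 8.59 degrees, less where a joint would pass 70% of its speed; a pose out of reach is approached as far as the arm can. A call with a number of a shift or a turn outside -1 to 1 is refused whole. A call with a gripper value outside its range is refused whole. The fingers move at their own pace and stop on an object; "force" is the grip in N (left out, the last holds). Time passes only in rows, so rows that repeat a pose let the fingers close. It gives the time, the measured TCP pose, the force, the opening and the grip force at its end, in the units of the state.
- sensors.observe(): the state, without advancing time (a new reading comes with each control period).
- optics.get_image(name): name is "scene" or "top" or "wrist"; returns the picture (420x560x3 uint8, blue, green, red); there is no depth.
- optics.calibration(name): a dict with "camera_matrix" (3x3 intrinsics, pixels), "D" ([k1, k2, p1, p2, k3] as OpenCV has them; the pictures are not rectified), "rvec" (rotation vector, rad) and "tvec" (3), from world to camera coordinates, as OpenCV has them. Camera axes: x right, y down, z forward; pixel columns grow to the right and rows downward; lengths in m; the calibration is good to about 2 mm. A picture is of the moment at which its call begins: read the wrist's pose just before it. calibration takes no time and is no camera call; for the wrist camera it gives the pose at the moment of the call.
- arm.sign_off(): hands the job in; it is judged then, once.
The state is a dict: "clock": time; "joints": joint angles; "dq": joint speeds; "joint_efforts": joint torques, N m; "position": TCP position; "ee_rot": TCP orientation; "force": force on the tool from outside, world axes, zero at the start; "ft_torque": the same for the moment, N m; "width": opening from 0.0 (shut) to 1.0 (fully open); "gripper_force": force on a finger pad.
Only numpy, scipy, OpenCV 4.12 (cv2) and the standard library are available. Lean on these libraries where they do the work, as an engineer would, in place of code of your own. Each camera call takes 0.05 s, during which the arm holds its last target. There are 200 camera calls.

## Working session

There is one attempt and no reset: what is moved stays moved. The work goes in short steps, Python scripts to look and compute and a tool call to move; the robot and the scene stay as the last step left them, time stands still between calls to the robot, and variables do not carry over. Pictures are saved under pics/ and viewed, at most 14 in all, crops included, and the job is handed in when it is done.

Besides the shell and the picture viewer there is one more tool, called as a command line: name --argument value ..., lists and objects as JSON in quotes. arm_command: Moves the arm, as the interface text tells. Its arguments: {"type":"object","properties":{"deltas":{"type":"array","items":{"type":"number"}},"force":{"type":"number"}},"required":["deltas"]}

```bash
ls; mkdir -p pics; cat > h.py <<'E'
import numpy as np, cv2
from cell import sensors, optics, arm
def cam(n):
    c=optics.calibration(n); K=np.array(c["camera_matrix"],float);D=np.array(c["D"],float)
    R=cv2.Rodrigues(np.array(c["rvec"],float))[0]; t=np.array(c["tvec"],float).ravel(); return K,D,R,t
def ray(c,uv):
    K,D,R,t=c
    p=cv2.undistortPoints(np.array(uv,float).reshape(-1,1,2),K,D).reshape(-1,2)
    d=np.c_[p,np.ones(len(p))]@R; return -R.T@t,d
def onz(c,uv,z):
    o,d=ray(c,uv); return o+d*((z-o[2])/d[:,2])[:,None]
def proj(c,P):
    K,D,R,t=c
    return cv2.projectPoints(np.array(P,float).reshape(-1,1,3),cv2.Rodrigues(R)[0],t,K,D)[0].reshape(-1,2)
def shot(n,f=None):
    c=cam(n); im=optics.get_image(n)
    if f: cv2.imwrite("pics/"+f,im)
    return c,im
E
python3 - <<'E'
from h import *
for n in("scene","top","wrist"):
    c,im=shot(n,n+"0.png"); print(n,-c[2].T@c[3],c[2][2],c[0][0,0])
s=sensors.observe(); print({k:np.round(v,3) for k,v in s.items()}, arm.nose_length)
E
```

```text
pics
scene [ 0.39908785 -1.00816826  1.19775301] [ 0.05595     0.65664637 -0.75212043] 426.39153706626354
top [ 0.4046128  -0.12447554  1.54531862] [ 0.07431607  0.01079158 -0.99717635] 476.16475394376505
wrist [ 0.24756485 -0.5771339   0.384039  ] [-0.247389   -0.07392539 -0.96609198] 323.5609199233892
{'clock': np.float64(0.15), 'joints': array([ 1.172,  0.435,  0.025,  1.574, -0.012,  1.134, -0.075]), 'dq': array([ 0.001, -0.002, -0.   , -0.003,  0.001,  0.001,  0.   ]), 'joint_efforts': array([ 3.0000e-03, -6.6826e+01,  9.8600e-01, -3.1469e+01, -6.0000e-02,
        3.9000e-02,  0.0000e+00]), 'position': array([ 0.182, -0.598,  0.245]), 'ee_rot': array([-3.106, -0.463,  0.   ]), 'force': array([-0.54 ,  0.178, -1.211]), 'ft_torque': array([-0.01 , -0.044,  0.   ]), 'gripper_force': np.float64(0.0), 'width': np.float64(1.002)} 0.019
```

View pics/top0.png

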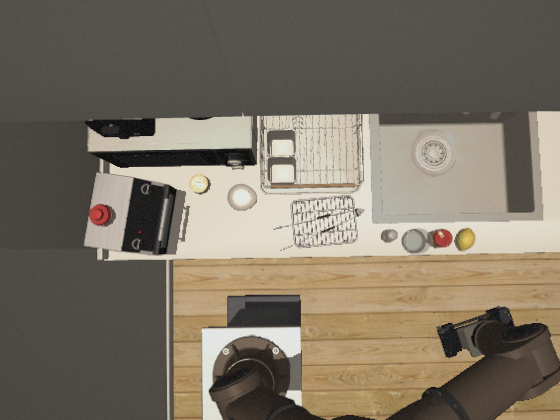

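View pics/scene0.png

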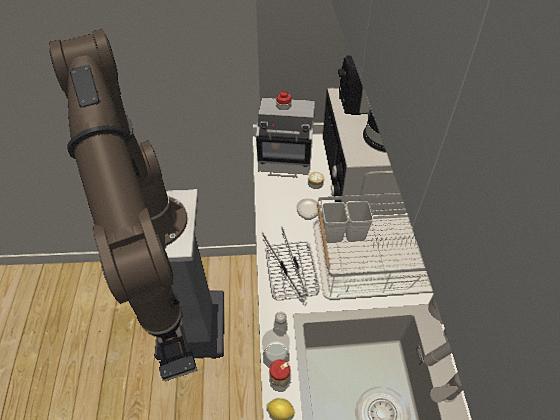

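```bash
python3 - <<'E'
import cv2
t=cv2.imread("pics/top0.png"); 
a=cv2.resize(t[160:265,80:280],None,fx=4,fy=4,interpolation=cv2.INTER_CUBIC); cv2.imwrite("pics/c1.png",a)
a=cv2.resize(t[180:265,260:440],None,fx=4.4,fy=4.4,interpolation=cv2.INTER_CUBIC); cv2.imwrite("pics/c2.png",a)
E
```

```text
(no output)
```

View pics/c1.png

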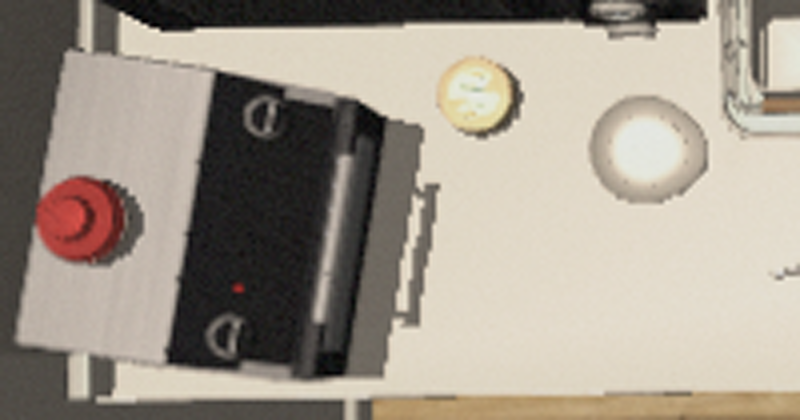

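View pics/c2.png

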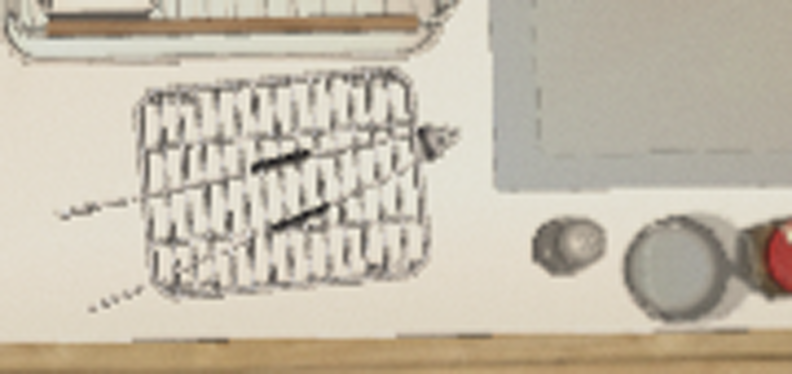

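```bash
python3 - <<'E'
from h import *
np.set_printoptions(precision=4,suppress=True)
c=cam("top")
A=lambda p:np.array(p,float)/4+[80,160]; B=lambda p:np.array(p,float)/4.4+[260,180]
bar=onz(c,A([[362,137],[318,322]]),.213); print("bar",bar,bar.mean(0)); d=bar[0]-bar[1]; print("len",np.linalg.norm(d),"dir ang",np.degrees(np.arctan2(d[1],d[0])))
print("oventop corners",onz(c,A([[68,52],[18,343],[168,362],[214,68]]),.206))
print("pot",onz(c,A([[476,96]]),.035),"rest",onz(c,A([[648,149]]),.012))
print("pads",onz(c,B([[252,168],[308,153],[273,228],[328,206]]),.054))
print("tail",onz(c,B([[425,145],[458,133]]),.035),"tips",onz(c,B([[60,214],[95,309]]),.035))
print("rack",onz(c,B([[137,90],[412,70],[430,272],[157,294]]),.02))
print("salt",onz(c,B([[575,240]]),.08),"glass",onz(c,B([[677,272]]),.08))
E
```

```text
bar [[0.5547 0.203  0.213 ]
 [0.4246 0.2341 0.213 ]] [0.4897 0.2185 0.213 ]
len 0.13375482549919365 dir ang -13.424742119176917
oventop corners [[0.6208 0.4179 0.206 ]
 [0.4129 0.4514 0.206 ]
 [0.398  0.3431 0.206 ]
 [0.6071 0.3115 0.206 ]]
pot [[0.6061 0.1548 0.035 ]] rest [[0.5634 0.0193 0.012 ]]
pads [[ 0.489  -0.2201  0.054 ]
 [ 0.499  -0.2603  0.054 ]
 [ 0.446  -0.2341  0.054 ]
 [ 0.461  -0.2736  0.054 ]]
tail [[ 0.5045 -0.3466  0.035 ]
 [ 0.5128 -0.3707  0.035 ]] tips [[ 0.4592 -0.0823  0.035 ]
 [ 0.3905 -0.1064  0.035 ]]
rack [[ 0.5494 -0.1396  0.02  ]
 [ 0.5606 -0.3409  0.02  ]
 [ 0.4131 -0.3499  0.02  ]
 [ 0.4005 -0.1514  0.02  ]]
salt [[ 0.4332 -0.443   0.08  ]] glass [[ 0.4097 -0.5137  0.08  ]]
```

arm_command --deltas '[0,0,0,0,0,0.1,91,0,0,0,0.05,0.05,0.15,91,0,0,0,0.3,0.3,0.15,91,0,0,0,0.3,0.3,0.15,91,0,0,0,0.3,0.3,0.15,91,0,0,0,0.3,0.3,0.15,91,0,0,0,0.3,0.3,0.15,91,0,0,0,0.3,0.3,0.15,91,0,0,-0.28,0.3,0.8,0.12,91,0,0,-0.28,0.3,0.8,0.12,91,0,0,-0.28,0.3,0.8,0.12,91,0,0,-0.28,0.3,0.8,0.12,91,0,0,-0.28,0.3,0.8,0.12,91,0,0,-0.28,0.3,0.8,0.12,91,0,0,-0.28,0.3,0.8,0.12,91,0,0,-0.28,0.3,0.8,0.12,91,0,0,-0.28,0.3,0.8,0.12,91,0,0,-0.28,0.3,0.8,0.12,91,0,0,-0.28,0.3,0.8,0.12,91,0,0,-0.28,0.3,0.8,0.12,91]' --force 20

```text
clock: 2.15
position: [0.4815, 0.2056, 0.3655]
ee_rot: [-3.133, 0.222, 0.001]
force: [1.5, -0.7, -0.1]
width: 0.99
gripper_force: 0.0
```

```bash
python3 - <<'E'
from h import *
np.set_printoptions(precision=4,suppress=True)
s=sensors.observe(); print(s["position"],s["ee_rot"],s["joints"],s["clock"])
c,im=shot("wrist","w1.png")
print(proj(c,[[.49,.2185,.207]]))
E
```

```text
[0.4815 0.2056 0.3655] [-3.1328  0.2223  0.0008] [-0.091   0.2371 -0.518   1.5899  0.1186  1.3461 -2.3359] 2.15
[[265.3041 192.901 ]]
```

View pics/w1.png

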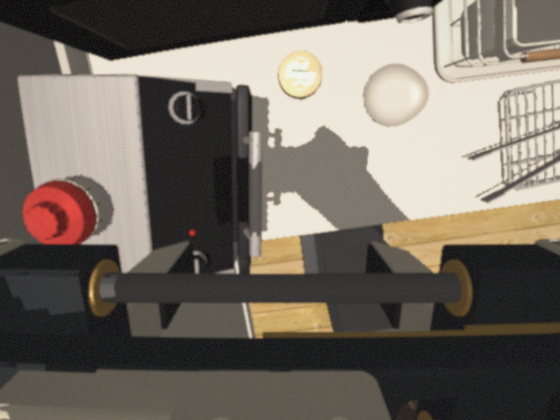

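```bash
python3 - <<'E'
from h import *
np.set_printoptions(precision=4,suppress=True)
c=cam("wrist"); im=cv2.imread("pics/w1.png"); 
a=cv2.resize(im[110:270,210:300],None,fx=4,fy=4)[:,:]; 
g=cv2.cvtColor(im,cv2.COLOR_BGR2GRAY)
for r in (140,160,190,220,240,252): print(r,g[r,234:276].tolist())
b=onz(c,[[254,133],[256,255]],.207); d=b[0]-b[1];print(b,b.mean(0),np.linalg.norm(d),np.degrees(np.arctan2(d[1],d[0])))
e=onz(c,[[24,76],[137,76],[232,83]],.206);print(e)
print("pot",onz(c,[[300,73]],.035),"rest",onz(c,[[396,95]],.008))
E
```

```text
140 [44, 46, 47, 54, 64, 76, 79, 80, 90, 99, 111, 113, 113, 111, 112, 120, 129, 143, 166, 193, 215, 223, 218, 205, 179, 159, 142, 126, 116, 118, 120, 123, 123, 149, 194, 221, 231, 232, 229, 221, 188, 145]
160 [48, 48, 38, 34, 27, 27, 31, 18, 25, 25, 31, 27, 29, 41, 68, 104, 135, 154, 176, 199, 215, 217, 207, 184, 164, 144, 127, 112, 111, 117, 121, 121, 122, 123, 120, 119, 123, 121, 124, 120, 121, 122]
190 [42, 46, 43, 36, 29, 26, 23, 21, 31, 29, 28, 24, 34, 27, 46, 64, 75, 84, 87, 89, 89, 91, 93, 90, 86, 85, 85, 92, 108, 115, 118, 120, 119, 120, 119, 120, 123, 124, 124, 125, 119, 122]
220 [44, 44, 43, 37, 28, 30, 27, 27, 26, 27, 29, 29, 19, 28, 45, 62, 78, 87, 81, 89, 91, 90, 92, 91, 84, 83, 87, 93, 109, 118, 119, 121, 136, 168, 210, 228, 232, 232, 233, 232, 232, 233]
240 [49, 49, 49, 40, 41, 48, 52, 53, 56, 55, 57, 54, 53, 52, 70, 103, 133, 153, 170, 183, 187, 185, 179, 168, 157, 136, 124, 130, 154, 176, 186, 188, 185, 179, 173, 170, 171, 173, 175, 174, 173, 169]
252 [65, 71, 69, 59, 52, 49, 51, 55, 54, 54, 53, 49, 52, 49, 59, 93, 128, 157, 174, 179, 183, 179, 176, 166, 154, 135, 131, 146, 164, 165, 167, 166, 172, 173, 173, 174, 174, 177, 178, 178, 180, 178]
[[0.5448 0.2264 0.207 ]
 [0.4286 0.2427 0.207 ]] [0.4867 0.2345 0.207 ] 0.11736682972519794 -7.9888980590608085
[[0.6241 0.4228 0.206 ]
 [0.6074 0.3204 0.206 ]
 [0.5895 0.2389 0.206 ]]
pot [[0.6128 0.1669 0.035 ]] rest [[0.5684 0.0293 0.008 ]]
```

```bash
cat >> h.py <<'E'
def yellow(im,box=None):
    hsv=cv2.cvtColor(im,cv2.COLOR_BGR2HSV); m=cv2.inRange(hsv,(15,60,120),(35,255,255))
    n,l,st,ce=cv2.connectedComponentsWithStats(m); 
    return [(st[i].tolist(),ce[i].round(1).tolist()) for i in range(1,n) if st[i,4]>20]
E
python3 - <<'E'
from h import *
np.set_printoptions(precision=4,suppress=True)
s=sensors.observe(); print(s["position"],s["joints"],s["dq"])
for n in("wrist","top"):
    c,im=shot(n,n+"2.png"); print(n,-c[2].T@c[3],c[1]); print([b for b in yellow(im) if b[0][1]<250])
    print(proj(c,[[.6128,.1669,.035],[.4867,.2345,.207],s["position"]]))
E
```

```text
[0.4809 0.2109 0.3652] [-0.0956  0.2403 -0.523   1.5875  0.118   1.345  -2.3396] [ 0.056  -0.0439  0.0266  0.0613 -0.0374  0.0042  0.1432]
wrist [0.5489 0.2011 0.5041] [-0.0467  0.      0.      0.      0.    ]
[([283, 49, 44, 48, 733], [306.9, 72.2]), ([531, 49, 29, 13, 207], [546.5, 54.6]), ([291, 78, 7, 6, 24], [293.7, 80.2]), ([384, 200, 176, 74, 6359], [473.9, 230.1]), ([253, 235, 53, 39, 1637], [281.6, 256.5])]
[[299.9829  72.9909]
 [255.0447 196.9343]
 [280.2092 275.4442]]
top [ 0.4046 -0.1245  1.5453] [-0.0445  0.      0.      0.      0.    ]
[([189, 174, 19, 19, 138], [198.4, 183.3]), ([270, 183, 85, 5, 239], [312.7, 185.1]), ([93, 196, 10, 12, 26], [98.5, 201.6]), ([457, 228, 18, 23, 303], [465.8, 238.9])]
[[195.2541 182.0063]
 [159.9568 218.5668]
 [152.4994 217.1495]]
```

arm_command --deltas '[0,0,0,0,0,0,91,0,0,0,0,0,0,91,0,0,0,0,0,0,91,0,0,0,0,0,0,91,0,0,0,0,0,0,91]'

```text
clock: 2.8
position: [0.4822, 0.2016, 0.3659]
ee_rot: [3.133, -0.228, 0.0]
force: [-0.1, -0.5, -0.0]
width: 0.992
gripper_force: 0.0
```

```bash
python3 - <<'E'
from h import *
np.set_printoptions(precision=4,suppress=True)
s=sensors.observe(); print(s["position"],np.abs(s["dq"]).max())
c,im=shot("wrist","w3.png"); print([b for b in yellow(im) if b[0][1]<100])
g=cv2.cvtColor(im,cv2.COLOR_BGR2GRAY)
for r in range(136,256,12): 
    row=g[r].astype(int); print(r,row[244:276:2].tolist())
print(g[120:280:4,256].tolist())
y=[b for b in yellow(im) if b[0][1]<100][0][1]
print(onz(c,[y],.035),proj(c,[[.4897,.2185,.213],[.606,.155,.035]]))
E
```

```text
[0.4822 0.2016 0.3659] 0.0043590009878530424
[([520, 48, 40, 14, 271], [541.4, 54.2]), ([275, 52, 44, 48, 700], [298.8, 74.4])]
136 [95, 147, 189, 222, 212, 168, 130, 115, 119, 120, 118, 129, 124, 125, 123, 121]
148 [87, 145, 186, 222, 208, 165, 130, 114, 119, 122, 122, 128, 140, 128, 122, 121]
160 [72, 139, 179, 215, 203, 160, 129, 115, 120, 120, 123, 121, 119, 121, 122, 122]
172 [46, 81, 85, 89, 90, 88, 84, 110, 119, 123, 122, 123, 119, 119, 124, 123]
184 [47, 79, 87, 88, 92, 85, 88, 110, 120, 122, 119, 121, 124, 122, 121, 120]
196 [50, 82, 87, 91, 90, 89, 85, 110, 120, 123, 147, 219, 227, 217, 140, 119]
208 [43, 76, 88, 91, 90, 87, 85, 109, 119, 123, 148, 222, 232, 232, 231, 232]
220 [44, 75, 88, 89, 90, 88, 85, 111, 123, 123, 159, 229, 232, 231, 231, 232]
232 [94, 82, 91, 93, 101, 99, 106, 165, 190, 190, 219, 232, 232, 232, 232, 232]
244 [61, 129, 174, 186, 177, 159, 122, 139, 167, 170, 167, 169, 166, 165, 165, 166]
[119, 120, 121, 121, 130, 122, 130, 130, 126, 130, 129, 98, 86, 84, 86, 87, 88, 83, 86, 85, 86, 83, 85, 86, 83, 85, 88, 84, 106, 138, 138, 122, 121, 123, 139, 164, 157, 185, 177, 53]
[[ 0.5966 -0.1813  0.035 ]] [[260.7536 196.0553]
 [300.7259  79.4682]]
```

```bash
python3 - <<'E'
from h import *
np.set_printoptions(precision=4,suppress=True)
c=cam("wrist");im=cv2.imread("pics/w3.png");cv2.imwrite("pics/w3c.png",cv2.resize(im[30:310,0:330],None,fx=2,fy=2))
b=onz(c,[[251,134],[251.5,255]],.207);print(b,b.mean(0))
print("pot",onz(c,[[296,75]],.035))
print(np.degrees(np.arctan2(*(b[0]-b[1])[1::-1])))
E
```

```text
[[0.546  0.2189 0.207 ]
 [0.4309 0.2378 0.207 ]] [0.4884 0.2283 0.207 ]
pot [[0.6126 0.1608 0.035 ]]
-9.320369946423963
```

View pics/w3c.png

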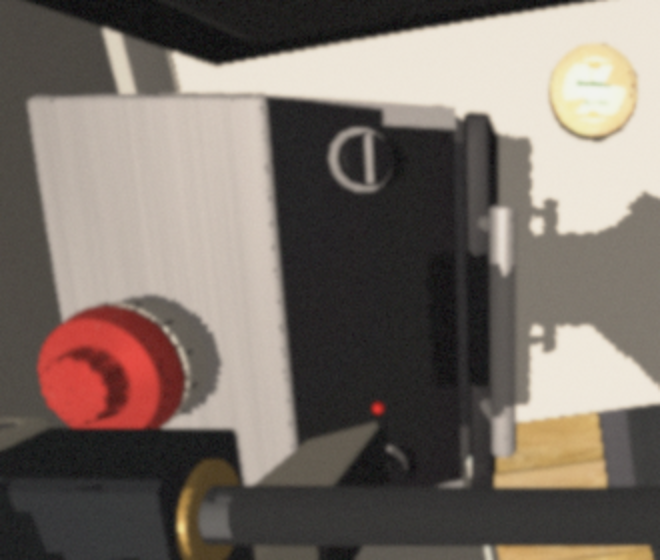

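arm_command --deltas '[0,0,-0.01,0.006,0.026,0,45,0,0,-0.01,0.006,0.026,-0.02,45,0,0,-0.01,0.006,0.026,-0.05,45,0,0,-0.01,0.006,0.026,-0.08,45,0,0,-0.01,0.006,0.026,-0.1,45,0,0,-0.01,0.006,0.026,-0.12,45,0,0,-0.01,0.006,0.026,-0.135,45,0,0,-0.01,0.006,0.026,-0.145,45,0,0,-0.01,0.006,0.026,-0.156,45,0,0,-0.01,0.006,0.026,-0.156,45,0,0,-0.01,0.006,0.026,-0.156,45,0,0,-0.01,0.006,0.026,-0.156,0,0,0,-0.01,0.006,0.026,-0.156,0,0,0,-0.01,0.006,0.026,-0.156,0,0,0,-0.01,0.006,0.026,-0.156,0,0,0,-0.01,0.006,0.026,-0.156,0,0,0,-0.01,0.006,0.026,-0.156,0]' --force 20

```text
clock: 4.55
position: [0.4882, 0.2281, 0.2099]
ee_rot: [-3.132, 0.251, -0.0]
force: [0.2, -0.4, 0.8]
width: 0.122
gripper_force: 20.0
```

```bash
python3 -c "
import numpy as np
print([[round(float(v),3) for v in (.162*x,.987*x,.165*(np.cos(t)-1)-.014*np.sin(t))] for t in np.linspace(.077,1.46,19) for x in [-.165*np.sin(t)+.014*(1-np.cos(t))]])"
```

```text
[[-0.002, -0.012, -0.002], [-0.004, -0.025, -0.004], [-0.006, -0.037, -0.008], [-0.008, -0.049, -0.012], [-0.01, -0.06, -0.017], [-0.012, -0.071, -0.023], [-0.013, -0.081, -0.03], [-0.015, -0.091, -0.038], [-0.017, -0.101, -0.047], [-0.018, -0.109, -0.056], [-0.019, -0.117, -0.066], [-0.02, -0.124, -0.076], [-0.021, -0.131, -0.087], [-0.022, -0.136, -0.099], [-0.023, -0.141, -0.111], [-0.024, -0.144, -0.123], [-0.024, -0.147, -0.135], [-0.024, -0.149, -0.148], [-0.025, -0.15, -0.161]]
```

arm_command --deltas '[0,0,0,-0.002,-0.012,-0.002,0,0,0,0,-0.004,-0.025,-0.004,0,0,0,0,-0.006,-0.037,-0.008,0,0,0,0,-0.008,-0.049,-0.012,0,0,0,0,-0.01,-0.06,-0.017,0,0,0,0,-0.012,-0.071,-0.023,0,0,0,0,-0.013,-0.081,-0.03,0,0,0,0,-0.015,-0.091,-0.038,0,0,0,0,-0.017,-0.101,-0.047,0,0,0,0,-0.018,-0.109,-0.056,0,0,0,0,-0.019,-0.117,-0.066,0,0,0,0,-0.02,-0.124,-0.076,0,0,0,0,-0.021,-0.131,-0.087,0,0,0,0,-0.022,-0.136,-0.099,0,0,0,0,-0.023,-0.141,-0.111,0,0,0,0,-0.024,-0.144,-0.123,0,0,0,0,-0.024,-0.147,-0.135,0,0,0,0,-0.024,-0.149,-0.148,0,0,0,0,-0.025,-0.15,-0.16,0,0,0,0,-0.025,-0.15,-0.16,0]'

```text
clock: 6.55
position: [0.4672, 0.0877, 0.0512]
ee_rot: [-3.118, 0.238, -0.015]
force: [5.8, 34.6, -3.4]
width: 0.123
gripper_force: 20.0
```

arm_command --deltas '[0,0,0,0,0,0,0,0,0,0,0,0,0,0,0,0,0,0,0,0,0,0,0,0,0,0,0,0]'

```text
clock: 6.95
position: [0.4672, 0.0877, 0.0517]
ee_rot: [-3.118, 0.238, -0.015]
force: [4.7, 33.6, -3.6]
width: 0.124
gripper_force: 20.0
```

arm_command --deltas '[0,0,0,0,0.009,0,45,0,0,0,0,0.009,0,45,0,0,0,0,0.009,0,45,0,0,0,0,0.009,0.04,45,0,0,0,0,0,0.08,45,0.1,-0.02,0,0,0,0.12,45,0.2,-0.03,0,0,0.02,0.14,45,0.3,-0.05,0,0,0.02,0.14,45,0.4,-0.065,0,0,0.02,0.14,45,0.5,-0.08,0,0,0.02,0.14,45,0.55,-0.09,0,0,0.02,0.14,45,0.55,-0.09,0,0,0.02,0.14,45,0.55,-0.09,0,0,0.02,0.14,45,0.55,-0.09,0,0,0.02,0.14,45,0.55,-0.09,0,0,0.02,0.14,45,0.55,-0.09,0,0,0.02,0.14,45,0.55,-0.09,0,0,0.02,0.14,45,0.55,-0.09,0,0,0.02,0.14,45]'

```text
clock: 8.75
position: [0.4631, 0.0987, 0.19]
ee_rot: [-2.262, 0.179, -0.087]
force: [-1.1, -1.2, -1.0]
width: 0.491
gripper_force: 0.0
```

```bash
python3 - <<'E'
from h import *
np.set_printoptions(precision=4,suppress=True)
s=sensors.observe(); print(s["position"],s["joints"],np.abs(s["dq"]).max())
c,im=shot("wrist","w4.png"); print(-c[2].T@c[3],c[2][2]); ct,it=shot("top","t4.png"); cs,iS=shot("scene","s4.png")
u=np.array([.162,.987,0]);h=np.array([.4907,.242,.07])
print(proj(c,[h+.08*u]),proj(cs,[h+.08*u]))
w=np.zeros((600,800,3),np.uint8); w[:420,:560]=im
w[:420,560:]=cv2.resize(iS[85:200,250:320],(240,420)); w[420:600]=cv2.resize(it[160:250,80:480],(800,180))
cv2.imwrite("pics/m4.png",w)
E
```

```text
[0.4631 0.0987 0.19  ] [ 0.9651  0.6114 -0.9488  2.1216 -0.6317  0.695  -1.1011] 0.011422973733360875
[ 0.5136 -0.0173  0.2794] [-0.1362  0.7723 -0.6204]
[[236.4293 179.1672]] [[285.0298 143.7401]]
```

View pics/m4.png

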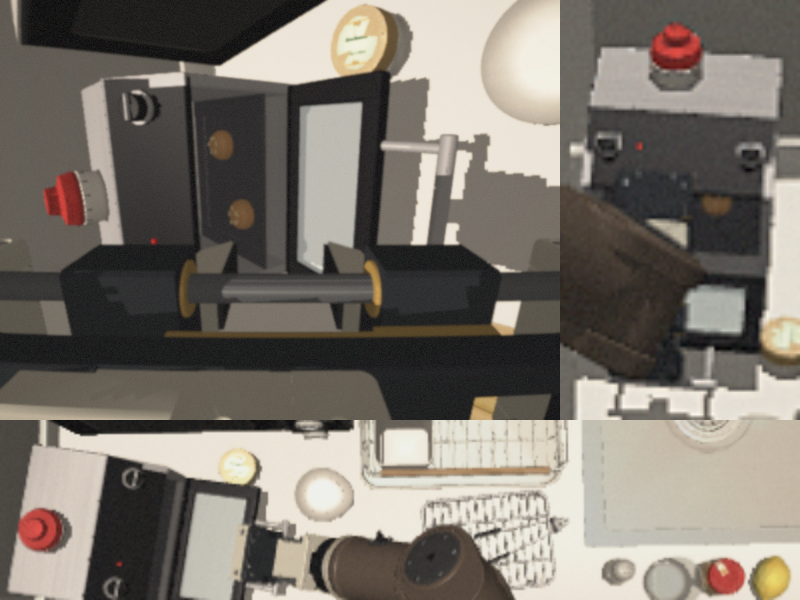

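arm_command --deltas '[0,0,0,-0.04,0,0,45,0,0,0,-0.07,0,0,45,0,0,0,-0.07,0,0,45,0,0,0,-0.07,0,0,45,0,0,0,-0.07,0,0,45,0,0,0,-0.07,0,0,45,0,0,0,-0.07,0,0,45]'

```text
clock: 9.6
position: [0.3938, 0.0982, 0.1899]
ee_rot: [-2.26, 0.18, -0.088]
force: [0.1, 0.8, -0.6]
width: 0.49
gripper_force: 0.0
```

```bash
cat >> h.py <<'E'
def brown(im):
    hsv=cv2.cvtColor(im,cv2.COLOR_BGR2HSV); m=cv2.inRange(hsv,(5,80,50),(22,255,200))
    n,l,st,ce=cv2.connectedComponentsWithStats(m)
    return [(st[i].tolist(),ce[i].round(1).tolist()) for i in range(1,n) if st[i,4]>60],m
E
python3 - <<'E'
from h import *
np.set_printoptions(precision=4,suppress=True)
s=sensors.observe(); print(s["position"],np.abs(s["dq"]).max())
c,im=shot("wrist","w5.png"); b,m=brown(im)
for q in b: print(q, onz(c,[q[1]],.081))
w=np.hstack([im[:300,:400],cv2.cvtColor(m,cv2.COLOR_GRAY2BGR)[:300,:400]]); cv2.imwrite("pics/m5.png",w)
E
```

```text
[0.3938 0.0982 0.1899] 0.005825898743316371
([201, 71, 26, 32, 640], [214.2, 86.6]) [[0.5453 0.3289 0.081 ]]
([221, 140, 27, 31, 663], [234.5, 155.1]) [[0.4625 0.3014 0.081 ]]
([470, 239, 64, 18, 96], [509.7, 243.7]) [[0.3914 0.0346 0.081 ]]
([479, 255, 52, 19, 427], [507.2, 266.0]) [[0.3786 0.0357 0.081 ]]
([178, 259, 19, 59, 639], [185.9, 288.6]) [[0.2526 0.5106 0.081 ]]
([363, 259, 19, 59, 666], [373.7, 288.4]) [[0.3453 0.1246 0.081 ]]
([164, 300, 358, 38, 3069], [376.9, 329.9]) [[0.3112 0.1237 0.081 ]]
([469, 396, 24, 24, 298], [479.0, 406.6]) [[0.2835 0.0494 0.081 ]]
```

View pics/m5.png

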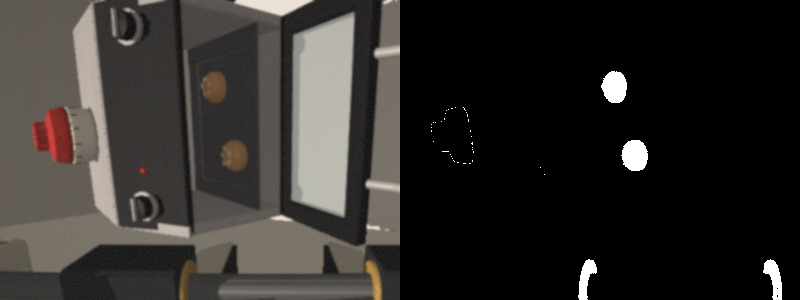

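```bash
python3 - <<'E'
from h import *
np.set_printoptions(precision=4,suppress=True)
c=cam("wrist"); u=np.array([.162,.987,0]);v=np.array([.987,-.162,0]);h=np.array([.4907,.242,0])
# predicted bar, door edge corners at down (theta 1.45) and at 1.3, in current view
for t in (1.45,1.35,1.2):
    f=lambda r,o,y:h+u*(-r*np.sin(t)-o*np.cos(t))+v*y+[0,0,.042+r*np.cos(t)-o*np.sin(t)]
    print(t,proj(c,[f(.119,0,.1),f(.119,0,-.1),f(.165,.014,.05),f(.165,.014,-.05)]).round(0).tolist())
P=onz(c,[[259,24],[259,209],[193,53],[196,190]],.074); print(P); print([( (p-h)@u,(p-h)@v) for p in P])
ct=cam("top"); s=cv2.imread("pics/t4.png")
for t in (1.45,1.35,1.2):
    f=lambda r,o,y:h+u*(-r*np.sin(t)-o*np.cos(t))+v*y+[0,0,.042+r*np.cos(t)-o*np.sin(t)]
    print(t,proj(ct,[f(.119,0,.1),f(.119,0,-.1),f(.165,.014,.06),f(.165,.014,-.06)]).round(1).tolist())
im=cv2.imread("pics/w5.png"); w=np.hstack([im[:260,160:420],cv2.resize(s[160:250,120:260],(400,260))]); cv2.imwrite("pics/m6.png",w)
E
```

```text
1.45 [[391.0, -26.0], [372.0, 243.0], [458.0, 41.0], [440.0, 193.0]]
1.35 [[379.0, -30.0], [361.0, 246.0], [445.0, 36.0], [427.0, 196.0]]
1.2 [[358.0, -36.0], [343.0, 249.0], [417.0, 30.0], [402.0, 199.0]]
[[0.583  0.2412 0.074 ]
 [0.4    0.2747 0.074 ]
 [0.6032 0.3861 0.074 ]
 [0.4226 0.4306 0.074 ]]
[(np.float64(0.014136146898399215), np.float64(0.09127995691673603)), (np.float64(0.01762721821714923), np.float64(-0.09481868640279302)), (np.float64(0.16043799451572519), np.float64(0.08765818659643192)), (np.float64(0.17510734746404918), np.float64(-0.09773653406699696))]
1.45 [[212.2, 194.2], [202.2, 257.2], [225.4, 209.0], [219.5, 246.7]]
1.35 [[211.0, 193.7], [200.9, 257.2], [224.2, 208.6], [218.3, 246.7]]
1.2 [[208.4, 192.8], [198.2, 257.1], [221.5, 207.7], [215.5, 246.4]]
```

View pics/m6.png

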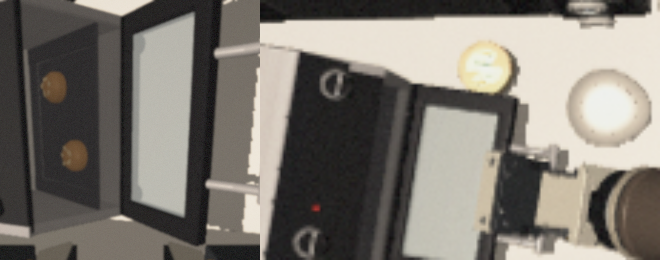

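arm_command --deltas '[0,0,0,0,-0.02,0.05,45,-0.1,0.015,0,0.02,-0.05,0.1,60,-0.2,0.03,0,0.04,-0.08,0.15,80,-0.3,0.05,0,0.06,-0.12,0.15,80,-0.4,0.065,0,0.08,-0.16,0.15,80,-0.5,0.08,0,0.08,-0.2,0.15,80,-0.55,0.09,0,0.08,-0.25,0.15,80,-0.55,0.09,0,0.08,-0.3,0.15,80,-0.55,0.09,0,0.08,-0.345,0.15,80,-0.55,0.09,0,0.08,-0.345,0.15,80]'

```text
clock: 10.65
position: [0.472, -0.2538, 0.3385]
ee_rot: [3.129, -0.264, -0.003]
force: [-0.3, 0.4, -0.2]
width: 0.867
gripper_force: 0.0
```

arm_command --deltas '[0,0,0.2,0,0,0,80,0,0,0.4,0,0,0,80,0,0,0.6,0,0,0,80,0,0,0.8,0,0,0,80,0,0,0.95,0,0,0,80,0,0,0.95,0,0,0,80,0,0,0.95,0,0,0,80,0,0,0.95,0,0,0,80,0,0,0.95,0,0,0,80,0,0,0.95,0,0,0,80,0,0,0.95,0,0,0,80]'

```text
clock: 11.75
position: [0.4732, -0.2467, 0.3394]
ee_rot: [-2.467, -1.944, -0.001]
force: [0.1, 0.7, -0.5]
width: 0.869
gripper_force: 0.0
```

arm_command --deltas '[0,0,0.35,0,0,0,80,0,0,0.35,0,0,0,80,0,0,0.35,0,0,0,80,0,0,0.35,0,0,0,80,0,0,0.35,0,0,0,80,0,0,0.35,0,0,0,80,0,0,0.35,0,0,0,80,0,0,0.35,0,0,0,80,0,0,0.35,0,0,0,80]'

```text
clock: 12.65
position: [0.4732, -0.2468, 0.3398]
ee_rot: [1.852, 2.538, -0.0]
force: [0.0, 0.2, 0.8]
width: 0.87
gripper_force: 0.0
```

```bash
python3 - <<'E'
from h import *
np.set_printoptions(precision=4,suppress=True)
s=sensors.observe(); print(s["position"],s["ee_rot"],s["joints"],np.abs(s["dq"]).max())
c,im=shot("wrist","w7.png"); 
print(proj(c,[[.474,-.247,.044],[.494,-.24,.054],[.4535,-.254,.054],[.425,-.094,.03]]))
E
```

```text
[ 0.4732 -0.2468  0.3398] [ 1.8515  2.5378 -0.0001] [ 1.2084  0.456  -1.1937  1.5848  0.429   1.3951  0.2835] 0.006938803121488322
[[280.7261 178.3456]
 [296.7391 179.1475]
 [264.4103 179.859 ]
 [280.8623  52.6518]]
```

View pics/w7.png

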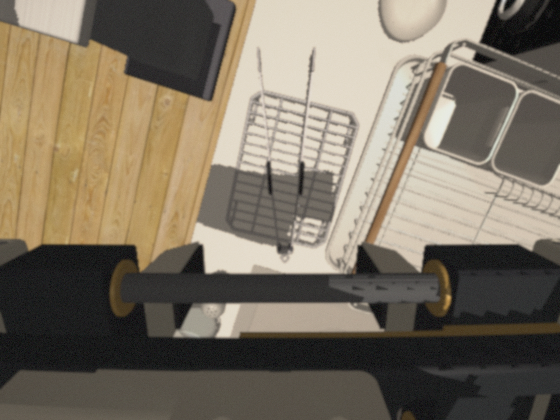

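```bash
python3 - <<'E'
from h import *
np.set_printoptions(precision=4,suppress=True)
c=cam("wrist"); t=cam("top")
def tri(a,b):
    o1,d1=ray(c,[a]);o2,d2=ray(t,[b]);d1=d1[0];d2=d2[0]
    k=np.linalg.lstsq(np.c_[d1,-d2],o2-o1,rcond=None)[0]; return o1+k[0]*d1,o2+k[1]*d2
print("wood",tri([442,65],[271.2,186.2]))
for z in (.02,.06,.1,.14): print(z,onz(c,[[442,65],[372,242]],z).tolist(),onz(t,[[271.2,186.2],[355,185]],z).tolist())
print("pads",onz(c,[[269,177],[301,178]],.05).tolist(),"tips",onz(c,[[260,52],[313,52]],.035).mean(0),"tail",onz(c,[[285,252]],.04))
print("rack",onz(c,[[251,95],[357,115],[318,245],[230,232]],.02))
print("rest",onz(c,[[411,8]],.012))
E
```

```text
wood (array([ 0.5796, -0.0803,  0.1552]), array([ 0.5797, -0.0804,  0.1552]))
0.02 [[0.633366689702102, -0.03851970857661549, 0.020000000000000018], [0.6364746934245451, -0.3006451766388817, 0.020000000000000018]] [[0.5967044206975054, -0.07608827691675324, 0.020000000000000018], [0.5958765944376513, -0.3462430762550176, 0.020000000000000018]]
0.06 [[0.6174727905397789, -0.0508938673566951, 0.06], [0.6203098240201679, -0.29016601609489673, 0.06]] [[0.5916670044706333, -0.0773571858758352, 0.06000000000000005], [0.5908608871508374, -0.3404274378522882, 0.06000000000000005]]
0.1 [[0.6015788913774558, -0.0632680261367747, 0.10000000000000003], [0.6041449546157908, -0.2796868555509118, 0.10000000000000003]] [[0.5866295882437611, -0.07862609483491718, 0.10000000000000009], [0.5858451798640235, -0.33461179944955866, 0.10000000000000009]]
0.14 [[0.5856849922151328, -0.07564218491685429, 0.14], [0.5879800852114137, -0.2692076950069269, 0.14]] [[0.5815921720168888, -0.07989500379399916, 0.14000000000000012], [0.5808294725772096, -0.3287961610468292, 0.14000000000000012]]
pads [[0.45821969480138064, -0.2491460732957521, 0.04999999999999999], [0.49932561894480754, -0.2373457379528918, 0.04999999999999999]] tips [ 0.4318 -0.092   0.035 ] tail [[ 0.5132 -0.3484  0.04  ]]
rack [[ 0.4024 -0.155   0.02  ]
 [ 0.5478 -0.1353  0.02  ]
 [ 0.5601 -0.3301  0.02  ]
 [ 0.4278 -0.3508  0.02  ]]
rest [[0.5688 0.0154 0.012 ]]
```

arm_command --deltas '[0,0,0,-0.008,-0.001,-0.03,91,0,0,0,-0.008,-0.001,-0.07,91,0,0,0,-0.008,-0.001,-0.11,91,0,0,0,-0.008,-0.001,-0.15,91,0,0,0,-0.008,-0.001,-0.18,91,0,0,0,-0.008,-0.001,-0.21,91,0,0,0,-0.008,-0.001,-0.235,91,0,0,0,-0.008,-0.001,-0.255,91,0,0,0,-0.008,-0.001,-0.27,91,0,0,0,-0.008,-0.001,-0.28,91,0,0,0,-0.008,-0.001,-0.291,91,0,0,0,-0.008,-0.001,-0.291,91,0,0,0,-0.008,-0.001,-0.291,91,0,0,0,-0.008,-0.001,-0.291,70,0,0,0,-0.008,-0.001,-0.291,60,0,0,0,-0.008,-0.001,-0.291,52,0,0,0,-0.008,-0.001,-0.291,44,0,0,0,-0.008,-0.001,-0.291,44,0,0,0,-0.008,-0.001,-0.291,44,0,0,0,-0.008,-0.001,-0.291,44]' --force 25

```text
clock: 14.7
position: [0.4654, -0.2479, 0.0489]
ee_rot: [1.85, 2.539, 0.0]
force: [0.3, 0.3, 2.1]
width: 0.489
gripper_force: 6.1
```

arm_command --deltas '[0,0,0,0,0,0.01,44,0,0,0,0,0,0.03,44,0,0,0,0,0,0.07,44,0,0,0,0,0,0.11,44,0,0,0,0,0,0.15,44,0,0,-0.02,0,0.02,0.19,44,0,0,-0.06,0.01,0.06,0.2,44,0,0,-0.1,0.015,0.1,0.2,44,0,0,-0.15,0.02,0.14,0.2,44,0,0,-0.2,0.025,0.18,0.2,44,0,0,-0.25,0.03,0.22,0.2,44,0,0,-0.3,0.035,0.26,0.2,44,0,0,-0.3,0.035,0.29,0.2,44,0,0,-0.3,0.035,0.31,0.2,44,0,0,-0.3,0.035,0.31,0.2,44,0,0,-0.3,0.035,0.31,0.2,44,0,0,-0.3,0.035,0.31,0.2,44,0,0,-0.3,0.035,0.31,0.2,44]'

```text
clock: 16.5
position: [0.5002, 0.0608, 0.2487]
ee_rot: [2.394, 2.035, -0.001]
force: [-0.3, 0.3, -1.4]
width: 0.481
gripper_force: 4.8
```

```bash
python3 - <<'E'
from h import *
np.set_printoptions(precision=4,suppress=True)
s=sensors.observe(); p=s["position"]; print(p,s["ee_rot"],s["joints"],s["width"]*92)
R=cv2.Rodrigues(np.array(s["ee_rot"]))[0]; print("yaw",np.degrees(np.arctan2(R[1,0],R[0,0])),R[:,2])
c,im=shot("top"); cw,iw=shot("wrist"); cs,iS=shot("scene")
tip=p+.15*R[:,0]-[0,0,.018]; print("tip",tip,proj(c,[tip]),proj(cs,[tip]),proj(cw,[p+.15*R[:,0]-[0,0,.018],p]))
q=proj(c,[tip])[0].astype(int); qs=proj(cs,[tip])[0].astype(int); print(q,qs)
w=np.zeros((560,800,3),np.uint8); w[:320,:400]=cv2.resize(im[q[1]-32:q[1]+32,q[0]-30:q[0]+50],(400,320),interpolation=cv2.INTER_CUBIC)
w[:320,400:]=cv2.resize(iS[qs[1]-32:qs[1]+32,qs[0]-40:qs[0]+40],(400,320),interpolation=cv2.INTER_CUBIC)
w[320:,:320]=cv2.resize(iw,(320,240)); cv2.imwrite("pics/m8.png",w)
E
```

```text
[0.5002 0.0608 0.2487] [ 2.3936  2.0346 -0.0009] [ 0.5514  0.4211 -1.0392  1.8002  0.3967  1.1496 -0.7785] 44.27482902281288
yaw 80.72969328592201 [-0.0004 -0.0005 -1.    ]
tip [0.5244 0.2088 0.2306] [[166.8824 204.4447]] [[293.3232 129.534 ]] [[282.0457 -69.6728]
 [281.629  277.7657]]
[166 204] [293 129]
```

View pics/m8.png

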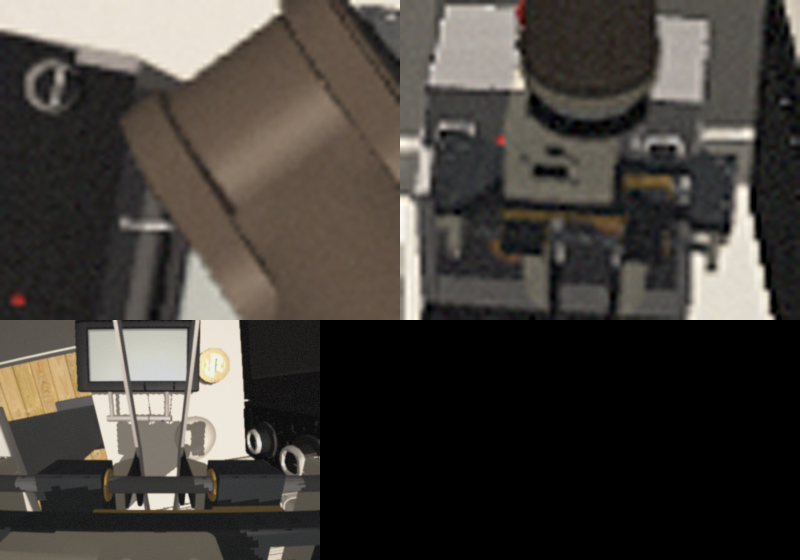

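```bash
python3 - <<'E'
from h import *
np.set_printoptions(precision=4,suppress=True)
s=sensors.observe(); p=s["position"]; R=cv2.Rodrigues(np.array(s["ee_rot"]))[0]
c,im=shot("wrist","w9.png"); g=cv2.cvtColor(im,cv2.COLOR_BGR2GRAY)
for r in (4,30,60,140,200): print(r,[int(x) for x in g[r,190:370:3]])
x=proj(c,[p+R[:,0]*a+R[:,1]*b-[0,0,.01] for a in (.03,.06,.09,.1) for b in (-.02,0,.02)]);print(x)
E
```

```text
4 [42, 47, 56, 187, 209, 147, 69, 65, 48, 44, 44, 48, 54, 40, 45, 48, 50, 46, 44, 46, 49, 51, 48, 52, 48, 50, 51, 52, 50, 49, 49, 50, 51, 56, 53, 44, 56, 54, 52, 46, 56, 49, 53, 52, 51, 54, 54, 48, 47, 67, 88, 208, 211, 126, 220, 228, 229, 227, 228, 227]
30 [192, 194, 193, 195, 198, 207, 195, 82, 77, 182, 197, 198, 198, 198, 198, 198, 199, 198, 193, 198, 200, 199, 199, 199, 198, 198, 198, 197, 200, 198, 199, 199, 199, 201, 200, 200, 201, 200, 198, 200, 198, 198, 198, 198, 199, 192, 81, 56, 70, 90, 204, 207, 107, 92, 226, 228, 229, 230, 229, 229]
60 [200, 201, 201, 202, 200, 204, 202, 201, 155, 73, 109, 203, 205, 207, 207, 206, 208, 210, 211, 209, 209, 209, 210, 210, 211, 209, 210, 209, 209, 211, 211, 210, 211, 209, 211, 208, 208, 208, 210, 210, 207, 208, 207, 207, 208, 192, 58, 71, 102, 204, 196, 83, 59, 83, 184, 226, 224, 224, 224, 224]
140 [194, 181, 153, 222, 174, 121, 185, 232, 232, 231, 231, 196, 179, 91, 90, 226, 232, 233, 232, 232, 233, 233, 233, 199, 228, 233, 233, 232, 232, 232, 233, 232, 227, 166, 182, 180, 184, 213, 233, 232, 233, 233, 233, 230, 107, 105, 185, 202, 232, 232, 232, 232, 232, 232, 232, 232, 232, 233, 232, 232]
200 [233, 232, 233, 232, 230, 156, 120, 121, 120, 119, 122, 120, 119, 120, 150, 183, 131, 74, 111, 121, 120, 121, 121, 124, 119, 121, 123, 121, 121, 121, 119, 121, 122, 123, 121, 119, 121, 119, 120, 100, 106, 101, 76, 144, 186, 220, 230, 229, 180, 111, 106, 111, 111, 111, 113, 111, 206, 222, 218, 210]
[[239.7025 210.567 ]
 [281.6455 210.5828]
 [323.5735 210.5995]
 [237.6961 146.6663]
 [281.7724 146.6371]
 [325.8315 146.7204]
 [235.6669  76.5036]
 [281.9039  76.4123]
 [328.1213  76.5847]
 [234.9966  51.7435]
 [281.9483  51.6266]
 [328.8794  51.8351]]
```

arm_command --deltas '[0,0,-0.016,0,0,-0.03,44,0,0,-0.016,0,0,-0.07,44,0,0,-0.016,0,0,-0.1,44,0,0,-0.016,0,0,-0.12,44,0,0,-0.016,0,0,-0.135,44,0,0,-0.016,0,0,-0.143,44,0,0,-0.016,0,0,-0.143,44,0,0,-0.016,0.002,0.012,-0.143,44,0,0,-0.016,0.005,0.03,-0.143,44,0,0,-0.016,0.008,0.05,-0.143,44,0,0,-0.016,0.011,0.07,-0.143,44,0,0,-0.016,0.015,0.09,-0.143,44,0,0,-0.016,0.018,0.105,-0.143,44,0,0,-0.016,0.02,0.118,-0.143,44,0,0,-0.016,0.02,0.118,-0.143,44,0,0,-0.016,0.02,0.118,-0.143,44,0,0,-0.016,0.02,0.118,-0.143,44]'

```text
clock: 18.4
position: [0.5202, 0.1791, 0.1057]
ee_rot: [2.418, 2.005, -0.001]
force: [0.1, -0.4, -1.2]
width: 0.482
gripper_force: 4.8
```

arm_command --deltas '[0,0,0,0,0,0,41,0,0,0,0,0,0,38,0,0,0,0,0,0,35,0,0,0,0,0,0,32,0,0,0,0,0,0,30,0,0,0,0,0,0,30,0,0,0,0,0,0,30]'

```text
clock: 19.1
position: [0.5201, 0.1801, 0.1058]
ee_rot: [2.417, 2.007, -0.0]
force: [0.1, -0.3, -0.6]
width: 0.33
gripper_force: 8.4
```

arm_command --deltas '[0,0,0,0,0,0,38,0,0,0,0,0,0,44,0,0,0,0,0,0,44,0,0,0,-0.005,-0.03,0,44,0,0,0,-0.01,-0.06,0,44,0,0,0,-0.015,-0.09,0,44,0,0,0,-0.02,-0.12,0,44,0,0,0,-0.02,-0.14,0.04,44,0,0,0,-0.02,-0.18,0.08,44,0,0,0,-0.02,-0.22,0.12,44,0,0,0,-0.02,-0.27,0.14,44,0,0,0,-0.02,-0.32,0.14,44,0,0,0,-0.02,-0.35,0.14,44,0,0,0,-0.02,-0.35,0.14,44,0,0,0,-0.02,-0.35,0.14,44,0,0,0,-0.02,-0.35,0.14,44]'

```text
clock: 20.7
position: [0.5002, -0.1686, 0.2458]
ee_rot: [-2.415, -2.008, -0.001]
force: [0.4, 0.6, -1.0]
width: 0.479
gripper_force: 4.6
```

```bash
python3 - <<'E'
from h import *
np.set_printoptions(precision=4,suppress=True)
s=sensors.observe(); p=s["position"]; print(p,s["width"]*92,np.abs(s["dq"]).max())
c,im=shot("scene","s10.png"); b,m=brown(im)
for q in b:
    if q[1][1]<220: print(q,onz(c,[q[1]],.081))
print(proj(c,[[.5453,.3289,.081],[.4625,.3014,.081]]))
w=np.zeros((600,800,3),np.uint8); w[:,:400]=cv2.resize(im[80:200,240:320],(400,600),interpolation=cv2.INTER_CUBIC)
t=optics.get_image("top"); cv2.imwrite("pics/t10.png",t); w[:300,400:]=cv2.resize(t[165:255,140:260],(400,300),interpolation=cv2.INTER_CUBIC)
w[300:,400:]=cv2.resize(im,(400,300)); cv2.imwrite("pics/m10.png",w)
E
```

```text
[ 0.5002 -0.1686  0.2458] 44.067906408156034 0.01608121856447004
[[295.1354 139.99  ]
 [275.1563 145.2136]]
```

View pics/m10.png

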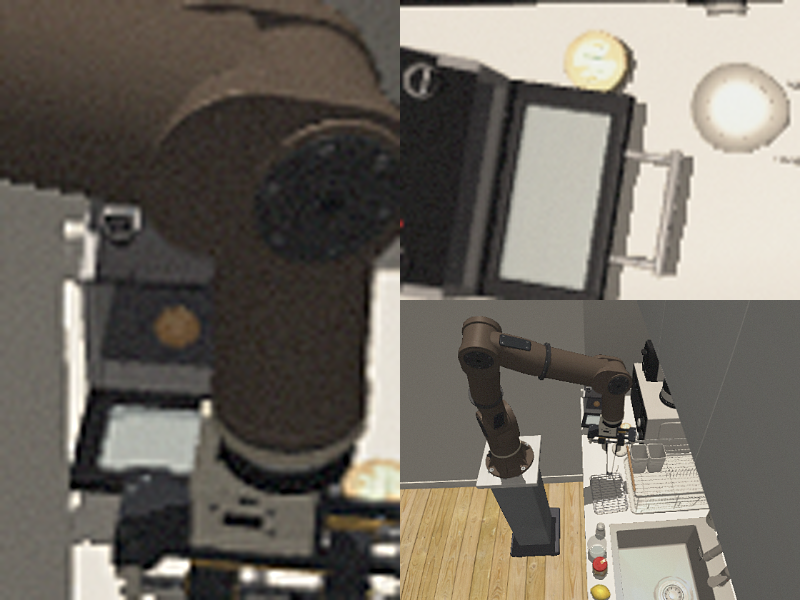

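arm_command --deltas '[0,0,0,0,-0.05,0,44,0,0,0,-0.02,-0.1,0,44,0,0,0,-0.04,-0.15,0,44,0,0,0,-0.04,-0.17,0,44,0,0,0,-0.04,-0.17,0,44,0,0,0,-0.04,-0.17,0,44,0,0,0,-0.04,-0.17,0,44,0,0,0,-0.04,-0.17,0,44]'

```text
clock: 21.6
position: [0.461, -0.338, 0.246]
ee_rot: [2.414, 2.011, 0.0]
force: [-0.2, -0.1, -0.5]
width: 0.481
gripper_force: 4.6
```

```bash
python3 - <<'E'
from h import *
np.set_printoptions(precision=4,suppress=True)
s=sensors.observe(); p=s["position"]; R=cv2.Rodrigues(np.array(s["ee_rot"]))[0]; print(p,s["width"]*92,np.degrees(np.arctan2(R[1,0],R[0,0])))
c,im=shot("scene","s11.png"); hsv=cv2.cvtColor(im,cv2.COLOR_BGR2HSV); 
m=cv2.inRange(hsv,(5,110,40),(22,255,220)); m[:115]=0;m[175:]=0;m[:,:250]=0;m[:,330:]=0
n,l,st,ce=cv2.connectedComponentsWithStats(m); print([(st[i].tolist(),ce[i].round(1).tolist(),onz(c,[ce[i]],.081).round(4).tolist()) for i in range(1,n) if st[i,4]>8])
t,it=shot("top","t11.png"); tip=p+.15*R[:,0]-[0,0,.018]; q=proj(t,[tip,tip+.013*R[:,0]+.03*R[:,1],tip+.013*R[:,0]-.03*R[:,1]]); print(tip,q)
q0=q[0].astype(int); w=np.zeros((500,800,3),np.uint8); w[:,:400]=cv2.resize(im[90:190,240:320],(400,500),interpolation=cv2.INTER_CUBIC)
w[:,400:]=cv2.resize(it[q0[1]-25:q0[1]+25,q0[0]-20:q0[0]+20],(400,500),interpolation=cv2.INTER_CUBIC); print(q0); cv2.imwrite("pics/m11.png",w)
E
```

```text
[ 0.461 -0.338  0.246] 44.29109438581249 79.59035288332313
[]
[ 0.4881 -0.1905  0.228 ] [[310.5149 215.0704]
 [307.6223 203.6634]
 [304.1362 224.9772]]
[310 215]
```

View pics/m11.png

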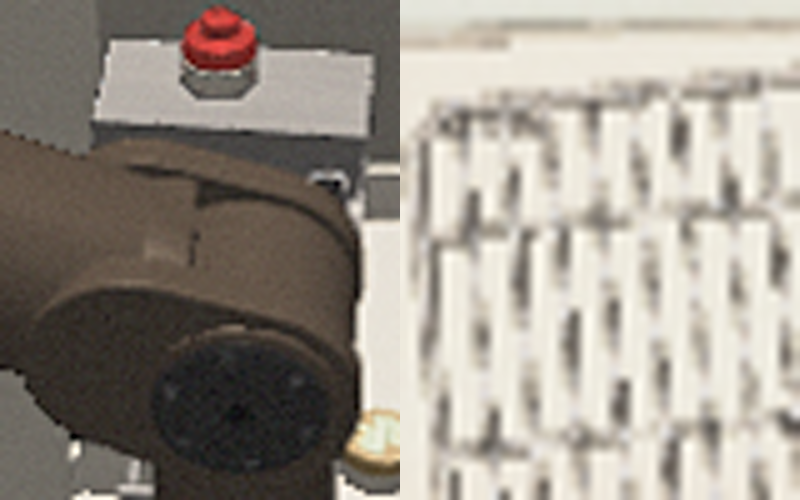

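arm_command --deltas '[0,0,0,0,0.05,0,44,0,0,0,0,0.1,0.03,44,0,0,0,0,0.15,0.03,44,0,0,0,0,0.2,0.03,44,0.08,-0.013,0,0,0.25,0.03,44,0.16,-0.026,0,0,0.3,0.03,44,0.25,-0.04,0,0,0.34,0.03,44,0.33,-0.054,0,0,0.37,0.02,44,0.41,-0.067,0,0,0.4,0,44,0.49,-0.08,0,0,0.4,-0.02,44,0.58,-0.095,0,0,0.4,-0.04,44,0.658,-0.108,0,0,0.4,-0.06,44,0.658,-0.108,0,0,0.4,-0.066,44,0.658,-0.108,0,0,0.4,-0.066,44,0.658,-0.108,0,0,0.4,-0.066,44,0.658,-0.108,0,0,0.4,-0.066,44,0.658,-0.108,0,0,0.4,-0.066,44]'

```text
clock: 23.4
position: [0.4606, 0.0603, 0.1813]
ee_rot: [-1.747, -1.457, -0.987]
force: [0.1, 0.5, -0.8]
width: 0.482
gripper_force: 4.7
```

```bash
python3 - <<'E'
from h import *
np.set_printoptions(precision=4,suppress=True)
s=sensors.observe(); p=s["position"]; R=cv2.Rodrigues(np.array(s["ee_rot"]))[0]; print(p,s["width"]*92,R[:,2],np.abs(s["dq"]).max())
c,im=shot("wrist","w12.png"); b,m=brown(im); print(-c[2].T@c[3])
for q in b:
    if q[1][1]<250: print(q,onz(c,[q[1]],.081))
print(proj(c,[[.5453,.3289,.081],[.4625,.3014,.081],p,p+.15*R[:,0]+.018*R[:,2]]))
E
```

```text
[0.4606 0.0603 0.1813] 44.34239822216505 [ 0.1407  0.8513 -0.5055] 0.02510767866775675
[ 0.447  -0.0233  0.3114]
([297, 124, 28, 24, 514], [310.4, 136.2]) [[0.5453 0.3294 0.081 ]]
([235, 143, 30, 25, 599], [249.1, 155.4]) [[0.4624 0.3022 0.081 ]]
[[310.5176 136.4027]
 [249.2801 155.7769]
 [281.8394 277.461 ]
 [282.31   -70.4055]]
```

```bash
python3 - <<'E'
from h import *
np.set_printoptions(precision=1,suppress=True)
im=cv2.imread("pics/w12.png"); g=cv2.cvtColor(im,cv2.COLOR_BGR2GRAY).astype(int)
for r in (3,15): print(r,list(zip(range(190,230,2),g[r,190:230:2].tolist())),list(zip(range(326,366,2),g[r,326:366:2].tolist())))
t=cam("top"); p=np.array([.5002,-.1686,.2458]);a=np.radians(79.6);x=np.array([np.cos(a),np.sin(a),0]);v=np.array([x[1],-x[0],0])
for al in (0,4,8):
    al=np.radians(al); f=x*np.cos(al)+[0,0,np.sin(al)]; n=-x*np.sin(al)+[0,0,np.cos(al)]
    print(np.degrees(al),[proj(t,[p+f*(.15+e)+v*sd*.029-n*.012])[0].round(1).tolist() for e in (-.013,.013) for sd in (1,-1)])
T=cv2.cvtColor(cv2.imread("pics/t10.png"),cv2.COLOR_BGR2GRAY).astype(int)
for r in list(range(187,195))+list(range(209,217)): print(r,T[r,246:276].tolist())
E
```

```text
3 [(190, 98), (192, 92), (194, 92), (196, 93), (198, 95), (200, 94), (202, 98), (204, 110), (206, 108), (208, 110), (210, 110), (212, 109), (214, 112), (216, 111), (218, 108), (220, 110), (222, 110), (224, 110), (226, 110), (228, 109)] [(326, 110), (328, 109), (330, 108), (332, 111), (334, 106), (336, 107), (338, 110), (340, 107), (342, 106), (344, 107), (346, 109), (348, 107), (350, 109), (352, 104), (354, 95), (356, 96), (358, 94), (360, 95), (362, 97), (364, 101)]
15 [(190, 103), (192, 101), (194, 97), (196, 93), (198, 94), (200, 92), (202, 94), (204, 141), (206, 211), (208, 215), (210, 215), (212, 216), (214, 216), (216, 215), (218, 217), (220, 216), (222, 217), (224, 217), (226, 215), (228, 216)] [(326, 214), (328, 212), (330, 213), (332, 212), (334, 213), (336, 213), (338, 214), (340, 213), (342, 212), (344, 214), (346, 212), (348, 211), (350, 184), (352, 105), (354, 94), (356, 97), (358, 94), (360, 98), (362, 102), (364, 106)]
0.0 [[255.5, 192.3], [252.0, 212.9], [246.3, 190.8], [242.7, 211.4]]
4.0 [[255.1, 191.9], [251.5, 212.7], [245.8, 190.3], [242.2, 211.1]]
8.0 [[254.9, 1
[... 1828 characters left out ...]
 225, 223, 223, 228, 228, 231, 232, 233, 232, 231, 232, 232, 233, 232, 231, 232]
213 [231, 231, 231, 231, 231, 231, 219, 228, 176, 170, 161, 194, 152, 144, 160, 153, 152, 192, 200, 221, 223, 223, 223, 227, 229, 229, 230, 232, 231, 231]
214 [231, 232, 231, 231, 232, 231, 232, 231, 232, 231, 231, 231, 211, 182, 160, 162, 178, 158, 186, 163, 178, 176, 178, 190, 206, 207, 208, 221, 223, 223]
215 [232, 231, 231, 230, 231, 231, 231, 231, 231, 231, 232, 232, 231, 231, 232, 231, 231, 233, 232, 231, 220, 220, 221, 206, 177, 187, 188, 172, 171, 180]
216 [231, 232, 231, 231, 231, 232, 232, 232, 232, 231, 232, 232, 231, 232, 232, 233, 232, 232, 232, 232, 232, 232, 231, 232, 232, 233, 233, 233, 231, 221]
```

arm_command --deltas '[-0.09,0.015,0,0,-0.02,0.04,42,-0.18,0.03,0,0,-0.05,0.08,42,-0.27,0.044,0,0,-0.09,0.1,42,-0.36,0.059,0,0,-0.13,0.1,42,-0.45,0.074,0,0,-0.17,0.1,42,-0.54,0.089,0,0,-0.2,0.1,42,-0.62,0.102,0,0,-0.23,0.1,42,-0.658,0.108,0,-0.005,-0.25,0.08,42,-0.658,0.108,0,-0.005,-0.27,0.05,42,-0.658,0.108,0,-0.005,-0.27,0.02,42,-0.658,0.108,0,-0.005,-0.27,-0.02,42,-0.658,0.108,0,-0.005,-0.27,-0.06,42,-0.658,0.108,0,-0.005,-0.27,-0.09,42,-0.658,0.108,0,-0.005,-0.27,-0.105,42,-0.658,0.108,0,-0.005,-0.27,-0.115,42,-0.658,0.108,0,-0.005,-0.27,-0.122,42,-0.658,0.108,0,-0.005,-0.27,-0.128,42,-0.658,0.108,0,-0.005,-0.27,-0.128,42,-0.658,0.108,0,-0.005,-0.27,-0.128,42]'

```text
clock: 25.35
position: [0.4555, -0.2101, 0.0523]
ee_rot: [2.417, 2.006, 0.0]
force: [0.2, -0.8, -0.7]
width: 0.453
gripper_force: 5.2
```

arm_command --deltas '[0,0,0,0,0,-0.002,45,0,0,0,0,0,-0.003,48,0,0,0,0,0,-0.003,52,0,0,0,0,0,-0.003,60,0,0,0,0,0,-0.003,70,0,0,0,0,0,-0.003,80,0,0,0,0,0,-0.003,80,0,0,0,0,0,0.03,80,0,0,0,0,-0.01,0.07,80,0,0,0,0,-0.02,0.12,80,0,0,0,0,-0.03,0.17,80,0,0,0,0,-0.03,0.17,80,0,0,0,0,-0.03,0.17,80,0,0,0,0,-0.03,0.17,80,0,0,0,0,-0.03,0.17,80]'

```text
clock: 26.85
position: [0.4543, -0.2394, 0.2203]
ee_rot: [-2.415, -2.006, 0.002]
force: [-0.6, -0.1, 0.4]
width: 0.873
gripper_force: 0.0
```

```bash
python3 - <<'E'
from h import *
np.set_printoptions(precision=4,suppress=True)
s=sensors.observe(); p=s["position"]; print(p,np.abs(s["dq"]).max())
c,im=shot("wrist","w13.png"); g=cv2.cvtColor(im,cv2.COLOR_BGR2GRAY); m=cv2.inRange(g,0,45); m[235:]=0
m=cv2.morphologyEx(m,cv2.MORPH_OPEN,np.ones((5,3),np.uint8))
n,l,st,ce=cv2.connectedComponentsWithStats(m)
for i in range(1,n):
    if st[i,4]>60: print(st[i].tolist(),ce[i].round(1).tolist(),onz(c,[ce[i]],.05)[0])
print(proj(c,[[.4555,-.2101,.05],[.4555-.0046,-.2101-.0256,.05]]))
E
```

```text
[ 0.4543 -0.2394  0.2203] 0.0062280588538805425
[[276.6929 168.7078]
 [276.9173 195.3012]]
```

```bash
python3 - <<'E'
from h import *
im=cv2.imread("pics/w13.png"); g=cv2.cvtColor(im,cv2.COLOR_BGR2GRAY)
for r in range(120,236,10): print(r,g[r,226:332:3].tolist())
for th in (60,80):
    m=cv2.inRange(g,0,th); m[238:]=0; m=cv2.morphologyEx(m,cv2.MORPH_OPEN,np.ones((11,3),np.uint8)); n,l,st,ce=cv2.connectedComponentsWithStats(m)
    print(th,[(st[i].tolist(),ce[i].round(1).tolist()) for i in range(1,n) if st[i,4]>60])
E
```

```text
120 [108, 203, 232, 231, 226, 219, 207, 192, 218, 144, 158, 151, 171, 211, 220, 231, 231, 232, 232, 232, 231, 231, 225, 212, 190, 220, 171, 150, 171, 183, 215, 226, 221, 123, 195, 225]
130 [186, 184, 220, 231, 232, 231, 231, 232, 233, 194, 162, 182, 188, 193, 169, 144, 162, 223, 229, 232, 233, 233, 232, 231, 165, 231, 231, 230, 223, 204, 189, 186, 169, 151, 133, 187]
140 [173, 183, 160, 169, 180, 216, 220, 230, 231, 224, 159, 231, 192, 168, 229, 229, 221, 206, 189, 190, 200, 214, 219, 218, 210, 232, 232, 232, 232, 232, 232, 231, 226, 217, 179, 172]
150 [183, 126, 141, 135, 201, 203, 189, 180, 100, 59, 96, 202, 229, 191, 209, 232, 232, 233, 232, 231, 228, 218, 198, 171, 78, 82, 195, 222, 229, 232, 231, 232, 231, 232, 233, 199]
160 [214, 186, 133, 225, 233, 232, 231, 230, 135, 54, 81, 170, 182, 199, 183, 172, 230, 232, 233, 232, 233, 232, 233, 174, 48, 75, 170, 163, 181, 195, 206, 218, 226, 232, 233, 231]
170 [232, 216, 186, 143, 217, 233, 232, 232, 187, 50, 76, 193, 211, 202, 173, 182, 180, 198, 212, 223, 230, 232, 224, 98, 50, 150, 232, 231, 213, 198, 162, 173, 173, 179, 192, 212]
18
[... 663 characters left out ...]
2, 120, 122, 117, 112, 104, 99, 100, 102, 108]
220 [119, 122, 120, 118, 124, 119, 115, 93, 109, 121, 121, 115, 86, 116, 120, 120, 116, 110, 101, 97, 94, 87, 98, 118, 120, 120, 121, 122, 120, 123, 120, 121, 119, 110, 106, 101]
230 [122, 120, 121, 120, 120, 121, 122, 114, 94, 102, 116, 120, 95, 105, 117, 119, 119, 122, 119, 120, 99, 90, 98, 99, 97, 111, 115, 121, 122, 120, 120, 119, 123, 119, 120, 117]
60 [([0, 0, 187, 159, 20277], [80.6, 84.5]), ([252, 151, 5, 43, 147], [254.1, 171.6]), ([296, 151, 5, 43, 136], [297.9, 172.0])]
80 [([0, 0, 188, 160, 21842], [82.5, 85.2]), ([442, 0, 9, 74, 378], [446.5, 33.3]), ([251, 150, 7, 44, 215], [254.2, 171.6]), ([295, 150, 6, 45, 192], [297.6, 173.4])]
```

arm_command --deltas '[0,0,0,0,0.015,-0.03,80,0,0,0,0,0.0265,-0.07,80,0,0,0,0,0.0265,-0.1,80,0,0,0,0,0.0265,-0.13,80,0,0,0,0,0.0265,-0.15,80,0,0,0,0,0.0265,-0.165,80,0,0,0,0,0.0265,-0.1735,80,0,0,0,0,0.0265,-0.1735,80,0,0,0,0,0.0265,-0.1735,70,0,0,0,0,0.0265,-0.1735,60,0,0,0,0,0.0265,-0.1735,50,0,0,0,0,0.0265,-0.1735,44,0,0,0,0,0.0265,-0.1735,36,0,0,0,0,0.0265,-0.1735,28,0,0,0,0,0.0265,-0.1735,20,0,0,0,0,0.0265,-0.1735,20,0,0,0,0,0.0265,-0.1735,20,0,0,0,0,0.0265,-0.1735,20]' --force 40

```text
clock: 28.7
position: [0.4555, -0.213, 0.0487]
ee_rot: [2.416, 2.007, 0.001]
force: [-1.4, 2.3, 6.6]
width: 0.241
gripper_force: 40.0
```

arm_command --deltas '[0,0,0,0,0,0.01,20,0,0,0,0,0,0.03,20,0,0,0,0,0,0.06,20,0,0,0,0,0,0.09,20,0,0,0,0,0.01,0.12,20,0,0,0,0.01,0.02,0.14,20,0,0,0,0.02,0.035,0.15,20,0,0,0,0.025,0.043,0.15,20,0,0,0,0.025,0.043,0.15,20,0,0,0,0.025,0.043,0.15,20,0,0,0,0.025,0.043,0.15,20]'

```text
clock: 29.8
position: [0.4792, -0.1711, 0.1973]
ee_rot: [-2.417, -2.005, 0.002]
force: [0.3, -0.9, -0.9]
width: 0.239
gripper_force: 39.9
```

```bash
cat > tipchk.py <<'E'
from h import *
np.set_printoptions(precision=1,suppress=True,linewidth=250)
s=sensors.observe(); p=np.array(s["position"]); R=cv2.Rodrigues(np.array(s["ee_rot"]))[0]; print(p,s["width"]*92,s["force"])
t,im=shot("top"); g=cv2.cvtColor(im,cv2.COLOR_BGR2GRAY).astype(int)
f=R[:,0]; q=proj(t,[p+f*.163-[0,0,.01],p+f*.137-[0,0,.01],p+f*.1-[0,0,.01]]); print(q)
u0,v0=q[0].astype(int)
for r in range(v0-14,v0+15): print(r,g[r,u0-10:u0+22].tolist())
E
python3 tipchk.py
```

```text
[ 0.5 -0.2  0.2] 21.950802348094832 [ 0.3 -0.9 -0.9]
[[247.  209.7]
 [255.9 211.2]
 [268.6 213.3]]
195 [238, 238, 238, 238, 238, 238, 238, 238, 238, 237, 238, 238, 237, 234, 227, 178, 204, 196, 190, 180, 150, 230, 231, 230, 230, 230, 230, 230, 228, 228, 229, 229]
196 [239, 238, 238, 238, 238, 238, 238, 239, 238, 239, 238, 238, 238, 236, 229, 218, 206, 198, 190, 187, 160, 230, 229, 230, 230, 231, 230, 228, 228, 229, 229, 230]
197 [238, 238, 238, 238, 238, 238, 238, 238, 238, 238, 238, 238, 239, 237, 231, 220, 207, 198, 194, 185, 159, 230, 230, 230, 230, 229, 229, 229, 231, 229, 229, 230]
198 [238, 238, 238, 238, 239, 237, 239, 238, 239, 238, 238, 238, 238, 237, 231, 220, 208, 200, 194, 184, 161, 231, 230, 230, 230, 230, 229, 229, 229, 230, 229, 231]
199 [238, 238, 238, 238, 239, 239, 238, 238, 238, 238, 238, 238, 238, 234, 226, 211, 204, 197, 194, 184, 150, 231, 229, 230, 230, 229, 229, 230, 229, 230, 229, 230]
200 [238, 238, 238, 238, 238, 238, 238, 238, 238, 238, 238, 237, 237, 231, 221, 191, 202, 194, 189, 179, 133, 231, 230, 229, 231, 229, 230, 230, 229, 229, 231, 231]
201 [238, 2
[... 3083 characters left out ...]
 231, 231, 231, 231, 232, 231, 231, 162]
220 [231, 229, 230, 230, 231, 230, 231, 230, 231, 231, 231, 231, 231, 231, 231, 230, 232, 231, 231, 231, 231, 231, 231, 231, 231, 231, 231, 231, 231, 231, 231, 232]
221 [231, 230, 231, 231, 230, 231, 231, 231, 231, 231, 231, 232, 231, 231, 231, 231, 231, 231, 232, 231, 231, 232, 232, 231, 230, 230, 231, 232, 231, 231, 231, 231]
222 [230, 231, 231, 231, 231, 229, 230, 232, 230, 230, 231, 231, 230, 231, 231, 230, 231, 232, 231, 231, 231, 231, 231, 230, 230, 230, 231, 231, 231, 231, 232, 231]
223 [229, 230, 231, 230, 231, 230, 230, 231, 231, 230, 230, 231, 231, 231, 232, 231, 231, 231, 231, 231, 231, 231, 231, 231, 231, 231, 231, 232, 232, 232, 231, 231]
```

arm_command --deltas '[0,0,0,0,0.02,0,20,0,0,0,0.005,0.055,0,20,0,0,0,0.01,0.09,0,20,0,0,0,0.015,0.13,0,20,0,0,0,0.02,0.17,0,20,0,0,0,0.021,0.2,0,20,0,0,0,0.021,0.215,-0.02,20,0,0,0,0.021,0.215,-0.045,20,0,0,0,0.021,0.215,-0.065,20,0,0,0,0.021,0.215,-0.08,20,0,0,0,0.021,0.215,-0.088,20,0,0,0,0.021,0.215,-0.088,20,0,0,0,0.024,0.23,-0.088,20,0,0,0,0.027,0.25,-0.088,20,0,0,0,0.03,0.27,-0.088,20,0,0,0,0.034,0.29,-0.088,20,0,0,0,0.037,0.311,-0.088,20,0,0,0,0.037,0.311,-0.088,20,0,0,0,0.037,0.311,-0.088,20]'

```text
clock: 31.75
position: [0.5175, 0.1408, 0.1109]
ee_rot: [2.416, 2.007, 0.001]
force: [-0.1, -0.8, -1.1]
width: 0.237
gripper_force: 39.9
```

arm_command --deltas '[0,0,0,0,0,0,28,0,0,0,0,0,0,35,0,0,0,0,0,0,42,0,0,0,0,0,0,42,0,0,0,0.001,0.006,0,42,0,0,0,0.002,0.013,0,42,0,0,0,0.003,0.02,0,42,0,0,0,0.004,0.027,-0.001,42,0,0,0,0.005,0.034,-0.003,42,0,0,0,0.006,0.04,-0.004,42,0,0,0,0.006,0.04,-0.005,42,0,0,0,0.006,0.04,-0.005,42,0,0,0,0.006,0.04,-0.005,38,0,0,0,0.006,0.04,-0.005,34,0,0,0,0.006,0.04,-0.005,30,0,0,0,0.006,0.04,-0.005,25,0,0,0,0.006,0.04,-0.005,20,0,0,0,0.006,0.04,-0.005,20]'

```text
clock: 33.55
position: [0.5232, 0.1806, 0.1053]
ee_rot: [2.417, 2.007, 0.0]
force: [-0.1, 0.1, -0.9]
width: 0.385
gripper_force: 40.0
```

arm_command --deltas '[0,0,0,0,0,0.004,20,0,0,0,0,0,0.008,20,0,0,0,-0.002,-0.015,0.01,20,0,0,0,-0.006,-0.04,0.01,20,0,0,0,-0.011,-0.07,0.01,20,0,0,0,-0.016,-0.1,0.01,20,0,0,0,-0.02,-0.13,0.01,20,0,0,0,-0.023,-0.155,0.02,20,0,0,0,-0.025,-0.18,0.05,20,0,0,0,-0.03,-0.21,0.08,20,0,0,0,-0.035,-0.25,0.11,20,0,0,0,-0.04,-0.29,0.13,20,0,0,0,-0.045,-0.33,0.135,20,0,0,0,-0.05,-0.37,0.135,20,0,0,0,-0.055,-0.41,0.135,20,0,0,0,-0.06,-0.45,0.135,20,0,0,0,-0.065,-0.485,0.135,20,0,0,0,-0.065,-0.509,0.125,20,0,0,0,-0.065,-0.509,0.11,20,0,0,0,-0.065,-0.509,0.1,20]'

```text
clock: 35.55
position: [0.458, -0.3275, 0.2036]
ee_rot: [-2.416, -2.006, -0.001]
force: [0.5, 0.3, -1.0]
width: 0.378
gripper_force: 40.0
```

```bash
python3 - <<'E'
from h import *
np.set_printoptions(precision=4,suppress=True)
s=sensors.observe(); p=np.array(s["position"]); print(p,s["width"]*92,s["force"])
t,im=shot("top","t20.png"); b,m=brown(im)
tip=p+[.022,.148,-.018]
print(proj(t,[tip])); 
q=proj(t,[tip])[0].astype(int); hsv=cv2.cvtColor(im[q[1]-12:q[1]+12,q[0]-12:q[0]+12],cv2.COLOR_BGR2HSV); mm=cv2.inRange(hsv,(5,60,40),(28,255,255)); ys,xs=np.nonzero(mm); print(len(xs),xs.mean()+q[0]-12,ys.mean()+q[1]-12)
E
```

```text
[ 0.458  -0.3275  0.2036] 34.732826042417685 [ 0.4885  0.3332 -1.0458]
[[306.0297 218.9131]]
121 304.4793388429752 217.69421487603307
```

arm_command --deltas '[0,0,0,0,-0.008,-0.02,20,0,0,0,0,-0.008,-0.045,20,0,0,0,0,-0.008,-0.07,20,0,0,0,0,-0.008,-0.095,20,0,0,0,0,-0.008,-0.115,20,0,0,0,0,-0.008,-0.13,20,0,0,0,0,-0.008,-0.138,20,0,0,0,0,-0.008,-0.142,20,0,0,0,0,-0.008,-0.142,20,0,0,0,0,-0.008,-0.142,20]'

```text
clock: 36.6
position: [0.4618, -0.3355, 0.0679]
ee_rot: [2.408, 2.007, 0.002]
force: [-7.4, 2.1, 41.1]
width: 0.385
gripper_force: 40.0
```

arm_command --deltas '[0,0,0,0,0,0.02,20,0,0,0,0,0,0.05,20,0,0,0,0,0,0.08,20,0,0,0,0,0.02,0.11,20,0,0,0,0,0.05,0.142,20,0,0,0,0,0.08,0.142,20,0,0,0,0,0.108,0.142,20,0,0,0,0,0.108,0.142,20,0,0,0,0,0.108,0.142,20,0,0,0,0,0.108,0.142,20,0,0,0,0,0.108,0.142,20]'

```text
clock: 37.7
position: [0.4581, -0.2289, 0.205]
ee_rot: [-2.418, -2.006, 0.0]
force: [-0.6, -0.8, -1.5]
width: 0.386
gripper_force: 39.9
```

```bash
python3 - <<'E'
from h import *
np.set_printoptions(precision=4,suppress=True)
s=sensors.observe(); p=np.array(s["position"]); print(p,s["width"]*92,s["force"])
t,im=shot("top","t21.png"); t0=cv2.imread("pics/top0.png"); sc,si=shot("scene","s21.png"); s0=cv2.imread("pics/scene0.png")
c=cam("scene")
def mv(a,b,q,h=16):
    A=cv2.cvtColor(a[q[1]-h:q[1]+h,q[0]-h:q[0]+h],cv2.COLOR_BGR2GRAY).astype(np.float32);B=cv2.cvtColor(b[q[1]-h:q[1]+h,q[0]-h:q[0]+h],cv2.COLOR_BGR2GRAY).astype(np.float32)
    return cv2.phaseCorrelate(A,B,cv2.createHanningWindow((2*h,2*h),cv2.CV_32F)), np.abs(A-B).mean()
print("salt top",mv(t0,im,(389,236)),"glass",mv(t0,im,(414,241)),"scene salt",mv(s0,si,(281,322)))
for dy in (.15,.14,.16): print(proj(t,[p+[.022,dy,-.018]]))
q=proj(t,[p+[.022,.148,-.018]])[0].astype(int); hsv=cv2.cvtColor(im[q[1]-14:q[1]+14,q[0]-14:q[0]+14],cv2.COLOR_BGR2HSV); mm=cv2.inRange(hsv,(5,60,40),(28,255,255)); ys,xs=np.nonzero(mm); print(len(xs),xs.mean()+q[0]-14,ys.mean()+q[1]-14)
# scene: find biscuit
w=np.zeros((420,800,3),np.uint8); w[:,:400]=cv2.resize(im[195:265,q[0]-20:q[0]+160][:, :180],(400,156)).repeat(1,0)[:156].copy() if 0 else 0
np.save("/tmp/q.npy",q)
hs=cv2.cvtColor(si,cv2.COLOR_BGR2HSV); m=cv2.inRange(hs,(5,90,40),(25,255,255)); pr=proj(c,[p+[.022,.148,-.018]])[0]; print("scene pred",pr)
n,l,st,ce=cv2.connectedComponentsWithStats(m); print([(st[i].tolist(),ce[i].round(1).tolist()) for i in range(1,n) if st[i,4]>8 and np.hypot(*(ce[i]-pr))<40])
E
```

```text
[ 0.4581 -0.2289  0.205 ] 35.524667408344904 [-0.5768 -0.8404 -1.4938]
salt top (((0.010788372604267238, -0.2260376119109253), 0.9175278048496693), np.float32(4.5200534)) glass (((0.08037952101347834, 0.0056694701239443646), 0.943271619733423), np.float32(4.818878)) scene salt (((0.06073502336079706, -0.048497115663519), 0.8947499128989875), np.float32(4.6235576))
[[270.8321 219.4396]]
[[274.3303 219.3806]]
[[267.3346 219.4987]]
119 273.1344537815126 219.61344537815125
scene pred [286.9652 197.1295]
[([308, 178, 15, 7, 53], [315.2, 181.6]), ([291, 209, 10, 3, 25], [295.9, 210.0]), ([266, 218, 14, 2, 15], [272.1, 218.9])]
```

arm_command --deltas '[0,0,0.05,0.003,-0.02,0,20,0,0,0.1,0.006,-0.045,0,20,0,0,0.15,0.01,-0.07,0,20,0,0,0.183,0.012,-0.081,0,20,0,0,0.183,0.012,-0.081,-0.02,20,0,0,0.183,0.012,-0.081,-0.05,20,0,0,0.183,0.012,-0.081,-0.08,20,0,0,0.183,0.012,-0.081,-0.1,20,0,0,0.183,0.012,-0.081,-0.115,20,0,0,0.183,0.012,-0.081,-0.12,20,0,0,0.183,0.012,-0.081,-0.12,20,0,0,0.183,0.012,-0.081,-0.12,20]'

```text
clock: 39.0
position: [0.4708, -0.3096, 0.0861]
ee_rot: [2.104, 2.331, 0.001]
force: [0.4, -0.2, -1.8]
width: 0.382
gripper_force: 39.9
```

```bash
python3 - <<'E'
from h import *
np.set_printoptions(precision=4,suppress=True)
s=sensors.observe(); p=np.array(s["position"]); R=cv2.Rodrigues(np.array(s["ee_rot"]))[0];print(p,s["force"])
t,im=shot("top","t22.png"); sc,si=shot("scene","s22.png"); cw,wi=shot("wrist","w22.png")
f=np.array([np.cos(np.radians(98)),np.sin(np.radians(98)),0]); q=proj(t,[p+f*.145-[0,0,.04]])[0]; print(q)
hsv=cv2.cvtColor(im,cv2.COLOR_BGR2HSV); mm=cv2.inRange(hsv,(5,60,40),(28,255,255)); n,l,st,ce=cv2.connectedComponentsWithStats(mm)
for i in range(1,n):
    if st[i,4]>30 and np.hypot(*(ce[i]-q))<25: print(st[i].tolist(),ce[i],onz(t,[ce[i]],.04))
qi=q.astype(int); w=np.zeros((600,800,3),np.uint8)
w[:300,:400]=cv2.resize(im[qi[1]-22:qi[1]+23,qi[0]-20:qi[0]+40],(400,300),interpolation=cv2.INTER_CUBIC)
qs=proj(sc,[p+f*.1])[0].astype(int); w[:300,400:]=cv2.resize(si[qs[1]-40:qs[1]+35,qs[0]-50:qs[0]+50],(400,300),interpolation=cv2.INTER_CUBIC)
w[300:,:400]=cv2.resize(wi,(400,300)); cv2.imwrite("pics/m22.png",w)
E
```

```text
[ 0.4708 -0.3096  0.0861] [ 0.4091 -0.2098 -1.7721]
[300.1654 230.7696]
[294, 226, 12, 11, 99] [299.4848 230.8283] [[ 0.4507 -0.164   0.04  ]]
```

arm_command --deltas '[0,0,0,0,0,-0.004,20,0,0,0,0,0,-0.008,20,0,0,0,0,0,-0.012,20,0,0,0,0,0,-0.012,20,0,0,0,0,0,-0.012,20]'

```text
clock: 39.65
position: [0.4701, -0.3093, 0.073]
ee_rot: [-2.104, -2.332, 0.0]
force: [-0.4, -0.8, -0.6]
width: 0.381
gripper_force: 39.9
```

arm_command --deltas '[0,0,0,0,0,-0.002,20,0,0,0,0,0,-0.003,20,0,0,0,0,0,-0.004,20,0,0,0,0,0,-0.004,20,0,0,0,0,0,-0.004,20]'

```text
clock: 40.15
position: [0.4702, -0.3094, 0.0692]
ee_rot: [2.105, 2.332, 0.0]
force: [-0.5, -0.8, -1.5]
width: 0.386
gripper_force: 39.9
```

arm_command --deltas '[0,0,0,0,0,-0.002,20,0,0,0,0,0,-0.004,20,0,0,0,0,0,-0.004,20,0,0,0,0,0,-0.004,20]'

```text
clock: 40.55
position: [0.4703, -0.3095, 0.0653]
ee_rot: [2.105, 2.332, 0.0]
force: [-0.3, -0.9, 1.5]
width: 0.388
gripper_force: 40.0
```

arm_command --deltas '[0,0,0,0,0,-0.002,20,0,0,0,0,0,-0.003,20,0,0,0,0,0,-0.003,20,0,0,0,0,0,-0.003,20]'

```text
clock: 40.95
position: [0.4702, -0.3094, 0.0622]
ee_rot: [2.105, 2.332, 0.0]
force: [-0.4, -1.0, 1.9]
width: 0.386
gripper_force: 40.0
```

arm_command --deltas '[0,0,0,0,0,-0.001,36,0,0,0,0,0,-0.001,38,0,0,0,0,0,-0.001,40,0,0,0,0,0,-0.001,42,0,0,0,0,0,-0.001,44,0,0,0,0,0,-0.001,45,0,0,0,0,0,-0.003,45,0,0,0,0,0,-0.006,45,0,0,0,0,0,-0.009,45,0,0,0,0,0,-0.012,45,0,0,0,0,0,-0.013,45,0,0,0,0,0,-0.013,45,0,0,0,0,0,-0.013,45]'

```text
clock: 42.25
position: [0.4702, -0.3093, 0.0493]
ee_rot: [2.105, 2.332, 0.0]
force: [-0.4, 0.1, -1.0]
width: 0.487
gripper_force: 4.7
```

arm_command --deltas '[0,0,0,0,0,-0.001,45,0,0,0,0,0,0.004,45,0,0,0,0,0,0.012,45,0,0,0,0,0,0.022,45,0,0,0,0,0,0.034,45,0,0,0,0,0,0.044,42,0,0,0,0,0,0.05,36,0,0,0,0,0,0.055,28,0,0,0,0,0,0.06,20,0,0,0,0,0,0.08,20,0,0,0,0,0,0.11,20,0,0,0,0,0.03,0.14,20,0,0,0,0,0.07,0.15,20,0,0,0,0,0.11,0.15,20,0,0,-0.06,0.005,0.14,0.15,20,0,0,-0.12,0.01,0.14,0.15,20,0,0,-0.183,0.01,0.14,0.15,20,0,0,-0.183,0.01,0.14,0.15,20,0,0,-0.183,0.01,0.14,0.15,20,0,0,-0.183,0.01,0.14,0.15,20]'

```text
clock: 44.25
position: [0.48, -0.1695, 0.1991]
ee_rot: [-2.415, -2.009, 0.0]
force: [-0.7, -0.4, -0.4]
width: 0.239
gripper_force: 39.9
```

```bash
python3 - <<'E'
from h import *
np.set_printoptions(precision=4,suppress=True)
s=sensors.observe(); p=np.array(s["position"]); R=cv2.Rodrigues(np.array(s["ee_rot"]))[0];print(p,s["force"],s["width"]*92)
t,im=shot("top","t23.png"); hsv=cv2.cvtColor(im,cv2.COLOR_BGR2HSV); mm=cv2.inRange(hsv,(5,60,40),(28,255,255)); n,l,st,ce=cv2.connectedComponentsWithStats(mm)
for i in range(1,n):
    if st[i,4]>15 and 260<ce[i][0]<360 and 190<ce[i][1]<250: print(st[i].tolist(),ce[i],onz(t,[ce[i]],.035))
f=R[:,0]; q=proj(t,[p+f*.163-[0,0,.01],p+f*.15-[0,0,.01]]); print(q)
g=cv2.cvtColor(im,cv2.COLOR_BGR2GRAY).astype(int);u,v=q[0].astype(int)
for r in range(v-4,v+9): print(r,u-6,g[r,u-6:u+18].tolist())
E
```

```text
[ 0.48   -0.1695  0.1991] [-0.6997 -0.3896 -0.3951] 21.973726928863247
[[246.3005 209.4932]
 [250.7742 210.2416]]
205 240 [227, 229, 225, 219, 218, 215, 204, 196, 196, 189, 187, 176, 161, 172, 230, 231, 231, 231, 231, 230, 230, 230, 230, 231]
206 240 [212, 213, 209, 187, 201, 198, 196, 190, 191, 185, 170, 153, 167, 231, 229, 231, 230, 231, 230, 230, 231, 231, 232, 231]
207 240 [196, 196, 195, 196, 193, 191, 188, 180, 177, 166, 138, 161, 231, 230, 230, 230, 230, 231, 231, 231, 231, 231, 231, 231]
208 240 [185, 185, 187, 183, 181, 178, 169, 163, 185, 172, 161, 231, 230, 231, 230, 231, 231, 231, 231, 231, 230, 231, 231, 231]
209 240 [175, 175, 173, 172, 166, 158, 168, 148, 225, 228, 223, 224, 223, 222, 227, 227, 224, 230, 232, 230, 231, 231, 231, 231]
210 240 [187, 186, 187, 178, 168, 161, 230, 169, 187, 198, 174, 166, 180, 161, 196, 198, 195, 224, 228, 229, 230, 230, 231, 231]
211 240 [229, 231, 230, 230, 231, 230, 230, 178, 142, 135, 136, 129, 161, 161, 166, 174, 211, 178, 211, 208, 219, 219, 220, 225]
212 240 [230, 230, 230, 231, 229, 231, 230, 193, 167, 174, 172, 203, 225, 198, 194, 202, 166, 184, 204, 177, 199, 194, 181, 181]
213 240 [229, 230, 229, 230, 230, 230, 229, 231, 204, 163, 169, 176, 197, 178, 162, 195, 174, 227, 228, 228, 230, 231, 212, 212]
214 240 [231, 231, 231, 230, 230, 231, 230, 230, 231, 230, 232, 211, 210, 161, 173, 157, 139, 195, 199, 210, 221, 224, 227, 229]
215 240 [231, 231, 230, 229, 231, 232, 231, 231, 231, 231, 232, 231, 231, 231, 231, 230, 211, 98, 158, 180, 193, 195, 206, 204]
216 240 [231, 231, 230, 230, 230, 230, 230, 231, 230, 232, 231, 231, 231, 231, 231, 231, 230, 124, 218, 220, 232, 230, 211, 166]
217 240 [230, 230, 229, 232, 229, 231, 231, 231, 230, 231, 231, 231, 231, 231, 231, 231, 230, 159, 161, 164, 231, 220, 220, 219]
```

arm_command --deltas '[0,0,0,-0.01,0.02,0,20,0,0,0,-0.02,0.055,0,20,0,0,0,-0.035,0.09,0,20,0,0,0,-0.045,0.12,0,20,0,0,0,-0.055,0.15,0,20,0,0,0,-0.062,0.175,0,20,0,0,0,-0.062,0.188,-0.02,20,0,0,0,-0.062,0.188,-0.045,20,0,0,0,-0.062,0.188,-0.065,20,0,0,0,-0.062,0.188,-0.08,20,0,0,0,-0.062,0.188,-0.088,20,0,0,0,-0.062,0.188,-0.088,20,0,0,0,-0.06,0.203,-0.088,20,0,0,0,-0.057,0.223,-0.088,20,0,0,0,-0.053,0.243,-0.088,20,0,0,0,-0.05,0.263,-0.088,20,0,0,0,-0.046,0.284,-0.088,20,0,0,0,-0.046,0.284,-0.088,20,0,0,0,-0.046,0.284,-0.088,20]'

```text
clock: 46.2
position: [0.4345, 0.1148, 0.1118]
ee_rot: [2.416, 2.008, 0.001]
force: [0.6, 0.1, -1.9]
width: 0.244
gripper_force: 39.9
```

arm_command --deltas '[0,0,0,0,0,0,28,0,0,0,0,0,0,35,0,0,0,0,0,0,42,0,0,0,0,0,0,42,0,0,0,0.001,0.006,0,42,0,0,0,0.002,0.013,0,42,0,0,0,0.003,0.02,0,42,0,0,0,0.004,0.027,-0.001,42,0,0,0,0.005,0.034,-0.003,42,0,0,0,0.006,0.04,-0.005,42,0,0,0,0.006,0.04,-0.006,42,0,0,0,0.006,0.04,-0.006,42,0,0,0,0.006,0.04,-0.006,38,0,0,0,0.006,0.04,-0.006,34,0,0,0,0.006,0.04,-0.006,30,0,0,0,0.006,0.04,-0.006,25,0,0,0,0.006,0.04,-0.006,20,0,0,0,0.006,0.04,-0.006,20]'

```text
clock: 48.0
position: [0.4402, 0.1545, 0.1052]
ee_rot: [2.417, 2.007, 0.0]
force: [0.4, 0.4, -0.5]
width: 0.383
gripper_force: 40.0
```

arm_command --deltas '[0,0,0,0,0,0.005,20,0,0,0,0,0,0.01,20,0,0,0,-0.002,-0.015,0.01,20,0,0,0,-0.006,-0.04,0.01,20,0,0,0,-0.011,-0.07,0.01,20,0,0,0,-0.016,-0.1,0.01,20,0,0,0,-0.02,-0.13,0.01,20,0,0,0,-0.02,-0.155,0.02,20,0,0,0,-0.015,-0.18,0.05,20,0,0,0,-0.01,-0.21,0.08,20,0,0,0,-0.005,-0.25,0.1,20,0,0,0,0,-0.29,0.1,20,0,0,0,0.005,-0.33,0.1,20,0,0,0.05,0.01,-0.37,0.1,20,0,0,0.1,0.015,-0.41,0.1,20,0,0,0.15,0.02,-0.45,0.1,20,0,0,0.2,0.025,-0.49,0.1,20,0,0,0.228,0.027,-0.521,0.1,20,0,0,0.228,0.027,-0.521,0.1,20,0,0,0.228,0.027,-0.521,0.1,20]'

```text
clock: 50.0
position: [0.4669, -0.3666, 0.2052]
ee_rot: [-2.023, -2.403, -0.001]
force: [0.4, 1.5, -1.1]
width: 0.386
gripper_force: 40.0
```

```bash
python3 - <<'E'
from h import *
np.set_printoptions(precision=4,suppress=True)
s=sensors.observe(); p=np.array(s["position"]); R=cv2.Rodrigues(np.array(s["ee_rot"]))[0];print(p,s["force"],s["width"]*92)
t,im=shot("top","t24.png"); hsv=cv2.cvtColor(im,cv2.COLOR_BGR2HSV); mm=cv2.inRange(hsv,(5,60,40),(28,255,255)); n,l,st,ce=cv2.connectedComponentsWithStats(mm)
for i in range(1,n):
    if st[i,4]>15 and 260<ce[i][0]<360 and 190<ce[i][1]<250: print(st[i].tolist(),ce[i],onz(t,[ce[i]],.035),onz(t,[ce[i]],.18))
E
```

```text
[ 0.4669 -0.3666  0.2052] [ 0.4178  1.4818 -1.146 ] 35.48929423360937
[293, 226, 12, 11, 96] [298.3958 230.9583] [[ 0.4505 -0.1607  0.035 ]] [[ 0.4461 -0.1572  0.18  ]]
[313, 228, 13, 13, 121] [318.7438 233.8595] [[ 0.4402 -0.2249  0.035 ]] [[ 0.4368 -0.2153  0.18  ]]
```

arm_command --deltas '[0,0,0,0,0,-0.02,20,0,0,0,0,0,-0.045,20,0,0,0,0,0,-0.07,20,0,0,0,0,0,-0.095,20,0,0,0,0,0,-0.115,20,0,0,0,0,0,-0.128,20,0,0,0,0,0,-0.135,20,0,0,0,0,0,-0.139,20,0,0,0,0,0,-0.141,20,0,0,0,0,0,-0.141,20,0,0,0,0,0,-0.141,20]'

```text
clock: 51.15
position: [0.4675, -0.3666, 0.0649]
ee_rot: [2.021, 2.404, 0.0]
force: [0.8, 0.4, -1.5]
width: 0.382
gripper_force: 40.0
```

arm_command --deltas '[0,0,0,0,0,-0.002,20,0,0,0,0,0,-0.004,20,0,0,0,0,0,-0.006,20,0,0,0,0,0,-0.0075,20,0,0,0,0,0,-0.0075,20,0,0,0,0,0,-0.0075,20]'

```text
clock: 51.75
position: [0.4672, -0.3663, 0.0567]
ee_rot: [-2.021, -2.405, -0.0]
force: [-0.0, -0.0, -1.4]
width: 0.383
gripper_force: 40.0
```

arm_command --deltas '[0,0,0,0,0,-0.001,20,0,0,0,0,0,-0.002,20,0,0,0,0,0,-0.002,20,0,0,0,0,0,-0.002,20]'

```text
clock: 52.15
position: [0.4673, -0.3665, 0.0548]
ee_rot: [2.021, 2.405, 0.0]
force: [0.5, -0.4, 1.3]
width: 0.385
gripper_force: 40.0
```

arm_command --deltas '[0,0,0,0,0,0,36,0,0,0,0,0,0,38,0,0,0,0,0,0,40,0,0,0,0,0,0,42,0,0,0,0,0,0,44,0,0,0,0,0,0,45,0,0,0,0,0,-0.003,45,0,0,0,0,0,-0.005,45,0,0,0,0,0,-0.005,45,0,0,0,0,0,-0.005,45,0,0,0,0,0,0.004,45,0,0,0,0,0,0.012,45,0,0,0,0,0,0.022,45,0,0,0,0,0,0.034,45,0,0,0,0,0,0.046,42,0,0,0,0,0,0.055,36,0,0,0,0,0,0.062,28,0,0,0,0,0,0.07,20,0,0,0,0,0,0.08,20,0,0,0,0,0,0.1,20]'

```text
clock: 54.15
position: [0.4663, -0.3661, 0.1543]
ee_rot: [-2.019, -2.403, 0.0]
force: [0.5, -0.0, -0.1]
width: 0.239
gripper_force: 39.9
```

arm_command --deltas '[0,0,0,0,0.02,0.04,20,0,0,-0.04,-0.005,0.05,0.08,20,0,0,-0.1,-0.01,0.09,0.08,20,0,0,-0.17,-0.015,0.13,0.08,20,0,0,-0.25,-0.02,0.17,0.08,20,0,0,-0.33,-0.025,0.21,0.08,20,0,0,-0.41,-0.03,0.25,0.08,20,0,0,-0.49,-0.035,0.28,0.08,20,0,0,-0.57,-0.035,0.2925,0.08,20,0,0,-0.65,-0.035,0.2925,0.08,20,0,0,-0.722,-0.035,0.2925,0.08,20,0,0,-0.722,-0.035,0.2925,0.08,20,0,0,-0.722,-0.035,0.2925,0.08,20,0,0,-0.722,-0.035,0.2925,0.08,20,0,0,-0.722,-0.035,0.2925,0.08,20]'

```text
clock: 55.65
position: [0.4321, -0.074, 0.2347]
ee_rot: [-2.996, -0.945, 0.0]
force: [0.3, -0.2, -1.7]
width: 0.245
gripper_force: 39.9
```

```bash
python3 - <<'E'
from h import *
np.set_printoptions(precision=4,suppress=True)
s=sensors.observe(); p=np.array(s["position"]); R=cv2.Rodrigues(np.array(s["ee_rot"]))[0];print(p,s["force"],s["width"]*92,np.degrees(np.arctan2(R[1,0],R[0,0])))
t,im=shot("top","t25.png"); cw,wi=shot("wrist","w25.png"); hsv=cv2.cvtColor(im,cv2.COLOR_BGR2HSV); mm=cv2.inRange(hsv,(5,60,40),(28,255,255)); n,l,st,ce=cv2.connectedComponentsWithStats(mm)
for i in range(1,n):
    if st[i,4]>15 and 260<ce[i][0]<360 and 190<ce[i][1]<250: print(st[i].tolist(),ce[i],onz(t,[ce[i]],.035))
th=np.radians(37);f=np.array([np.cos(th),np.sin(th),0])
print("tip pred",proj(t,[p+.163*f-[0,0,.018]]),"rest w",proj(cw,[[.566,.018,.01]]))
g=cv2.cvtColor(im,cv2.COLOR_BGR2GRAY); d=cv2.absdiff(g,cv2.cvtColor(cv2.imread("pics/top0.png"),cv2.COLOR_BGR2GRAY)); print("diff rest",d[184:208,230:256].mean())
w=np.zeros((600,800,3),np.uint8); w[:300]=cv2.resize(im[170:260,150:390],(800,300),interpolation=cv2.INTER_CUBIC); w[300:,:400]=cv2.resize(wi,(400,300)); sc,si=shot("scene","s25.png"); w[300:,400:]=cv2.resize(si[160:310,240:440],(400,300)); cv2.imwrite("pics/m25.png",w)
E
```

```text
[ 0.4321 -0.074   0.2347] [ 0.3364 -0.238  -1.7467] 22.5362527415953 35.017944222118324
[294, 229, 11, 8, 53] [299.2264 233.1887] [[ 0.4434 -0.1632  0.035 ]]
[311, 230, 11, 11, 97] [315.7629 235.1031] [[ 0.4365 -0.2154  0.035 ]]
tip pred [[233.4185 190.2792]] rest w [[282.0421  31.6496]]
diff rest 35.92467948717949
```

View pics/m25.png

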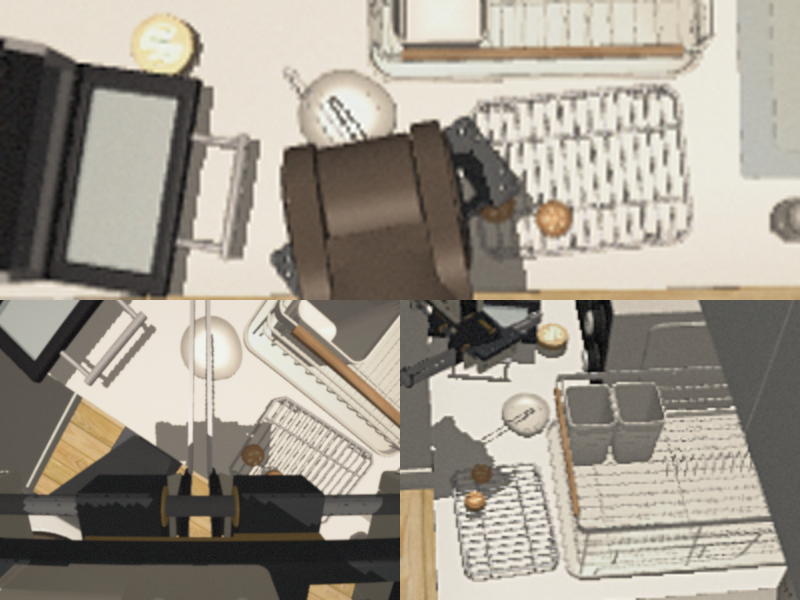

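```bash
python3 - <<'E'
from h import *
np.set_printoptions(precision=4,suppress=True)
t=cam("top");c=cam("wrist")
print(onz(t,[[254.1,203.6]],.012),onz(t,[[150+297/3.333,170+112/3.333],[150+397/3.333,170+112/3.333]],.012))
print(onz(c,[[297,66]],.012), onz(c,[[180*1.4,66],[243*1.4,66],[297,17*1.4],[297,80*1.4]],.012))
im=cv2.imread("pics/w25.png"); g=cv2.cvtColor(im,cv2.COLOR_BGR2GRAY).astype(int); print(g[66,240:356:4].tolist()); print(g[4:140:4,310].tolist())
b=onz(c,[[253*1.4,155*1.4],[280*1.4,173*1.4]],.03); print("biscuits wrist",b)
E
```

```text
[[ 0.542  -0.0197  0.012 ]] [[ 0.5429  0.0289  0.012 ]
 [ 0.5412 -0.0683  0.012 ]]
[[ 0.5475 -0.0141  0.012 ]] [[ 0.5206  0.0243  0.012 ]
 [ 0.5735 -0.051   0.012 ]
 [ 0.5804  0.0095  0.012 ]
 [ 0.5098 -0.0412  0.012 ]]
[230, 229, 229, 205, 177, 192, 207, 209, 217, 242, 242, 242, 199, 210, 154, 234, 242, 242, 242, 241, 233, 220, 207, 192, 180, 227, 188, 198, 214]
[228, 228, 227, 228, 229, 218, 167, 181, 197, 211, 222, 233, 239, 241, 241, 242, 242, 241, 241, 242, 241, 240, 234, 224, 214, 204, 192, 225, 231, 232, 232, 233, 232, 231]
biscuits wrist [[ 0.4546 -0.1579  0.03  ]
 [ 0.456  -0.2118  0.03  ]]
```

arm_command --deltas '[0,0,-0.07,-0.006,0,-0.03,20,0,0,-0.143,-0.013,0,-0.06,20,0,0,-0.143,-0.013,0,-0.09,20,0,0,-0.143,-0.013,0,-0.115,20,0,0,-0.143,-0.013,0,-0.135,20,0,0,-0.143,-0.013,0,-0.155,20,0,0,-0.143,-0.013,0,-0.17,20,0,0,-0.143,-0.013,0,-0.175,20,0,0,-0.143,-0.013,0,-0.175,28,0,0,-0.143,-0.013,0,-0.175,36,0,0,-0.143,-0.013,0,-0.175,42,0,0,-0.143,-0.013,0,-0.178,45,0,0,-0.143,-0.013,0,-0.182,45,0,0,-0.143,-0.013,0,-0.186,45,0,0,-0.143,-0.013,0,-0.19,45,0,0,-0.143,-0.013,0,-0.194,45,0,0,-0.143,-0.013,0,-0.197,45,0,0,-0.143,-0.013,0,-0.199,45,0,0,-0.143,-0.013,0,-0.199,45]'

```text
clock: 57.7
position: [0.419, -0.0738, 0.0355]
ee_rot: [-3.083, -0.602, 0.001]
force: [-0.5, -0.2, -1.2]
width: 0.491
gripper_force: 4.7
```

arm_command --deltas '[0,0,0,0,0,-0.002,45,0,0,0,0,0,-0.004,45,0,0,0,0,0,-0.004,46,0,0,0,0,0,-0.004,48,0,0,0,0,0,-0.004,50,0,0,0,0,0,-0.004,53,0,0,0,0,0,-0.004,56,0,0,0,0,0,-0.004,56,0,0,0,0,0,0.01,56,0,0,0,0,0,0.03,56,0,0,0,0,0,0.07,56,0,0,0,0,0,0.12,56,0,0,0,0,0,0.17,56,0,0,0,0,0,0.2,56,0,0,0,0,0,0.2,56,0,0,0,0,0,0.2,56]'

```text
clock: 59.3
position: [0.4192, -0.0742, 0.2361]
ee_rot: [3.082, 0.6, 0.002]
force: [-1.2, 0.1, -0.9]
width: 0.607
gripper_force: 0.0
```

```bash
python3 - <<'E'
from h import *
np.set_printoptions(precision=4,suppress=True)
s=sensors.observe(); p=np.array(s["position"]);print(p,s["force"],s["width"]*92)
c,im=shot("wrist","w26.png"); t,ti=shot("top","t26.png")
g=cv2.cvtColor(im,cv2.COLOR_BGR2GRAY); m=cv2.inRange(g,0,60); m[235:]=0; m=cv2.morphologyEx(m,cv2.MORPH_OPEN,np.ones((11,3),np.uint8)); n,l,st,ce=cv2.connectedComponentsWithStats(m)
for i in range(1,n):
    if 60<st[i,4]<2000: print(st[i].tolist(),ce[i].round(1),onz(c,[ce[i]],.033)[0])
R=np.array([.545,-.0175,.012]); 
print(proj(c,[R,[.419+.15*.9135,-.0738+.15*.4067,.02],[.419,-.0738,.033]]))
q=proj(c,[R])[0].astype(int); print(q)
for r in range(max(0,q[1]-40),q[1]+60,12): print(r,g[r,q[0]-60:q[0]+61:4].tolist())
E
```

```text
[ 0.4192 -0.0742  0.2361] [-1.2092  0.0573 -0.8821] 55.81939900647978
[259, 173, 5, 40, 170] [260.7 193.3] [ 0.4089 -0.0557  0.033 ]
[297, 176, 7, 39, 157] [299.9 194.6] [ 0.4235 -0.0955  0.033 ]
[[275.0027  56.9862]
 [274.6449  42.7212]
 [279.6958 190.9535]]
[275  56]
16 [227, 229, 228, 229, 229, 229, 228, 230, 210, 164, 166, 171, 175, 179, 180, 177, 176, 172, 170, 182, 226, 227, 228, 228, 210, 193, 227, 226, 123, 230, 185]
28 [228, 229, 229, 230, 228, 218, 164, 175, 183, 195, 185, 213, 220, 225, 227, 225, 222, 217, 212, 202, 190, 180, 182, 228, 215, 205, 216, 229, 229, 232, 232]
40 [230, 229, 229, 229, 179, 176, 187, 203, 216, 194, 99, 236, 241, 241, 241, 241, 241, 241, 238, 231, 220, 208, 197, 183, 190, 226, 154, 161, 207, 231, 232]
52 [230, 230, 229, 223, 169, 186, 199, 216, 234, 207, 97, 234, 242, 242, 241, 242, 241, 242, 241, 241, 238, 227, 215, 203, 190, 184, 187, 191, 229, 229, 214]
64 [229, 230, 229, 229, 172, 184, 198, 215, 232, 239, 146, 224, 241, 242, 242, 242, 241, 241, 241, 242, 240, 233, 222, 211, 201, 189, 170, 225, 230, 230, 229]
76 [231, 231, 230, 231, 229, 177, 187, 198, 208, 224, 198, 220, 242, 242, 242, 242, 242, 241, 240, 235, 228, 220, 210, 205, 195, 171, 225, 230, 231, 232, 231]
88 [231, 230, 231, 230, 230, 230, 230, 197, 182, 192, 219, 152, 209, 213, 217, 214, 213, 211, 207, 205, 202, 193, 186, 164, 231, 190, 225, 232, 231, 231, 231]
100 [232, 231, 231, 231, 230, 231, 231, 231, 231, 231, 229, 160, 202, 202, 190, 206, 207, 220, 222, 230, 232, 231, 233, 232, 197, 226, 230, 230, 232, 232, 230]
112 [232, 231, 231, 231, 231, 232, 231, 231, 231, 231, 229, 137, 231, 232, 232, 230, 231, 231, 232, 232, 232, 231, 232, 231, 198, 230, 232, 232, 231, 233, 231]
```

```bash
python3 - <<'E'
from h import *
c=cam("wrist"); a=onz(c,[[280.3,194]],.033)[0]
im=cv2.imread("pics/w26.png"); g=cv2.cvtColor(im,cv2.COLOR_BGR2GRAY).astype(int)
for r in (20,26,34,46,58,70,82,130,150): print(r,"L",g[r,245:266].tolist(),"R",g[r,304:332].tolist())
for r,l,rr in ((40,255,321),(112,259,311)): 
    b=onz(c,[[(l+rr)/2,r]],.03)[0]; d=b-a; print(b,np.degrees(np.arctan2(d[1],d[0])),np.hypot(*d[:2]))
E
```

```text
20 L [165, 164, 163, 163, 167, 170, 171, 174, 176, 177, 180, 181, 182, 182, 184, 189, 189, 190, 190, 192, 193] R [228, 228, 229, 227, 229, 227, 215, 194, 196, 203, 207, 199, 190, 196, 219, 228, 231, 230, 227, 213, 176, 137, 153, 192, 220, 229, 230, 231]
26 L [173, 178, 180, 180, 185, 185, 180, 170, 170, 181, 194, 201, 203, 202, 205, 207, 208, 210, 214, 217, 216] R [220, 227, 229, 228, 229, 229, 226, 214, 191, 195, 205, 207, 205, 200, 203, 222, 231, 231, 231, 232, 234, 231, 232, 231, 233, 232, 232, 231]
34 L [195, 199, 201, 199, 194, 183, 188, 178, 136, 120, 153, 181, 193, 217, 231, 236, 236, 238, 238, 239, 238] R [181, 178, 177, 179, 195, 216, 225, 229, 225, 214, 180, 169, 188, 198, 205, 207, 207, 200, 176, 154, 167, 195, 209, 222, 230, 233, 233, 233]
46 L [221, 224, 229, 231, 231, 224, 205, 182, 147, 110, 97, 125, 175, 220, 238, 241, 241, 242, 242, 241, 241] R [203, 198, 196, 192, 189, 187, 184, 182, 180, 184, 197, 217, 226, 227, 226, 217, 181, 140, 150, 184, 184, 169, 159, 149, 153, 163, 176, 189]
58 L [230, 232, 237, 238, 240, 239, 232, 212, 184, 148, 119, 138, 192, 228, 240, 241,
[... 640 characters left out ...]
, 231, 232, 231, 231, 230, 231, 232]
130 L [232, 231, 232, 231, 231, 232, 231, 231, 232, 232, 231, 231, 226, 215, 185, 146, 144, 187, 220, 230, 232] R [231, 226, 205, 182, 196, 208, 216, 223, 230, 231, 231, 232, 232, 231, 232, 232, 231, 232, 232, 231, 232, 231, 232, 233, 232, 232, 231, 232]
150 L [232, 232, 233, 231, 232, 231, 232, 233, 232, 231, 232, 232, 231, 228, 222, 205, 168, 142, 167, 204, 224] R [182, 201, 217, 226, 229, 231, 232, 232, 232, 231, 231, 230, 232, 232, 232, 231, 232, 232, 232, 232, 230, 232, 231, 231, 231, 230, 230, 230]
[ 0.55923494 -0.02454359  0.03      ] 19.303545638833917 0.15293880666646012
[ 0.49529715 -0.04760301  0.03      ] 18.880821092401096 0.08497507150514273
```

arm_command --deltas '[0,0,-0.033,-0.003,-0.001,-0.04,62,0,0,-0.033,-0.003,-0.001,-0.08,62,0,0,-0.033,-0.003,-0.001,-0.12,62,0,0,-0.033,-0.003,-0.001,-0.15,62,0,0,-0.033,-0.003,-0.001,-0.175,62,0,0,-0.033,-0.003,-0.001,-0.19,62,0,0,-0.033,-0.003,-0.001,-0.2,62,0,0,-0.033,-0.003,-0.001,-0.202,62,0,0,-0.033,-0.003,-0.001,-0.202,56,0,0,-0.033,-0.003,-0.001,-0.202,50,0,0,-0.033,-0.003,-0.001,-0.202,46,0,0,-0.033,-0.003,-0.001,-0.202,42,0,0,-0.033,-0.003,-0.001,-0.202,42,0,0,-0.033,-0.003,-0.001,-0.202,42]'

```text
clock: 60.8
position: [0.4165, -0.0749, 0.0341]
ee_rot: [3.098, 0.521, 0.001]
force: [-0.5, 0.0, 3.2]
width: 0.459
gripper_force: 6.0
```

arm_command --deltas '[0,0,0,0,0,0.006,42,0,0,0,0,0,0.014,42,0,0,0,0,0,0.02,42,0,0,0.02,0,0,0.02,42,0,0,0.04,0,0,0.02,42,0,0,0.06,0,0,0.02,43,0,0,0.06,0,0,0.02,45,0,0,0.06,0,0,0.012,46,0,0,0.06,0,0,0.006,46,0,0,0.06,0,0,0.001,46,0,0,0.06,0,0,-0.002,47,0,0,0.06,0,0,-0.002,48,0,0,0.06,0,0,-0.002,50,0,0,0.06,0,0,-0.002,53,0,0,0.06,0,0,-0.002,57,0,0,0.06,0,0,-0.002,57,0,0,0.06,0,0,0.01,57,0,0,0.06,0,0,0.04,57,0,0,0.06,0,0,0.08,57,0,0,0.06,0,0,0.12,57]'

```text
clock: 62.8
position: [0.4155, -0.0743, 0.1557]
ee_rot: [-3.069, -0.668, 0.001]
force: [0.9, -0.7, 0.5]
width: 0.624
gripper_force: 0.0
```

arm_command --deltas '[0,0,0,0,0,0.04,57,0,0,0,0,0,0.082,57,0,0,0,0,0,0.082,57,0,0,0,0,0,0.082,57,0,0,0,0,0,0.082,57,0,0,0,0,0,0.082,57]'

```text
clock: 63.4
position: [0.4153, -0.0748, 0.2349]
ee_rot: [-3.069, -0.667, 0.003]
force: [-0.7, 0.3, -0.3]
width: 0.621
gripper_force: 0.0
```

```bash
cat > tongs.py <<'E'
from h import *
np.set_printoptions(precision=4,suppress=True)
s=sensors.observe(); p=np.array(s["position"]);print(p,s["force"],s["width"]*92)
c,im=shot("wrist","w27.png"); g=cv2.cvtColor(im,cv2.COLOR_BGR2GRAY)
m=cv2.inRange(g,0,60); m[235:]=0; m=cv2.morphologyEx(m,cv2.MORPH_OPEN,np.ones((11,3),np.uint8)); n,l,st,ce=cv2.connectedComponentsWithStats(m)
for i in range(1,n):
    if 60<st[i,4]<2000: print(st[i].tolist(),ce[i].round(1),onz(c,[ce[i]],.033)[0])
g=g.astype(int)
for r in (34,46,58,70,112,130): print(r,"L",g[r,236:276].tolist(),"R",g[r,294:338].tolist())
print(g[58,225:330:3].tolist(),g[8:110:3,280].tolist(), proj(c,[[.545,-.0175,.012]]))
E
python3 tongs.py
```

```text
[ 0.4153 -0.0748  0.2349] [-0.7496  0.3327 -0.3124] 57.10916395717984
[258, 171, 6, 40, 183] [260.4 190.8] [ 0.4061 -0.055   0.033 ]
[298, 172, 5, 38, 138] [299.9 189.9] [ 0.4247 -0.0931  0.033 ]
[256, 217, 8, 18, 137] [259.4 225.9] [ 0.3695 -0.0698  0.033 ]
34 L [224, 206, 178, 165, 164, 165, 166, 183, 191, 155, 106, 86, 103, 141, 178, 198, 205, 212, 216, 217, 223, 225, 229, 231, 234, 237, 238, 239, 240, 241, 241, 241, 241, 241, 241, 242, 241, 241, 242, 241] R [238, 237, 235, 233, 231, 229, 226, 223, 222, 219, 216, 213, 209, 208, 203, 200, 197, 191, 187, 178, 160, 147, 168, 187, 184, 196, 217, 226, 224, 213, 185, 157, 165, 186, 202, 208, 209, 208, 214, 220, 226, 230, 231, 233]
46 L [177, 170, 169, 176, 180, 182, 184, 181, 187, 180, 148, 106, 88, 106, 146, 194, 222, 230, 234, 236, 238, 240, 241, 241, 241, 241, 241, 241, 241, 241, 241, 242, 241, 241, 241, 241, 241, 241, 241, 241] R [242, 241, 242, 241, 241, 241, 240, 238, 236, 235, 232, 230, 228, 225, 222, 218, 216, 213, 201, 171, 151, 170, 187, 182, 178, 180, 185, 181, 182, 193, 214, 224, 227, 229, 229, 228, 229, 230, 229, 227, 225, 
[... 1401 characters left out ...]
26, 217, 187, 146, 120, 150, 199, 225, 230, 232, 232, 231, 231, 232, 232, 231, 231, 232, 231, 233, 231, 231] R [231, 231, 231, 231, 232, 232, 231, 232, 224, 205, 197, 211, 222, 228, 231, 231, 232, 230, 232, 232, 231, 230, 231, 231, 232, 232, 231, 232, 231, 232, 231, 231, 231, 232, 231, 231, 232, 231, 232, 232, 230, 231, 232, 231]
[230, 230, 230, 229, 179, 179, 191, 221, 107, 188, 236, 241, 242, 241, 241, 242, 242, 241, 241, 241, 241, 242, 242, 241, 241, 241, 238, 234, 224, 195, 218, 196, 189, 189, 229] [170, 181, 194, 207, 217, 228, 235, 240, 241, 241, 241, 241, 241, 241, 241, 241, 241, 241, 241, 242, 242, 242, 241, 235, 226, 214, 207, 197, 183, 172, 231, 231, 231, 232] [[282.5067  52.156 ]]
```

arm_command --deltas '[0,0,-0.07,0.01,0.03,0,45,0,0,-0.15,0.025,0.07,0,45,0,0,-0.23,0.04,0.11,0,45,0,0,-0.3,0.05,0.14,0,45,0,0,-0.375,0.052,0.163,0,45,0,0,-0.375,0.052,0.163,-0.03,45,0,0,-0.375,0.052,0.163,-0.07,45,0,0,-0.375,0.052,0.163,-0.11,45,0,0,-0.375,0.052,0.163,-0.14,45,0,0,-0.375,0.052,0.163,-0.165,45,0,0,-0.375,0.052,0.163,-0.177,45,0,0,-0.375,0.052,0.163,-0.183,45,0,0,-0.375,0.052,0.163,-0.183,45,0,0,-0.375,0.052,0.163,-0.183,45,0,0,-0.375,0.052,0.163,-0.183,0,0,0,-0.375,0.052,0.163,-0.183,0,0,0,-0.375,0.052,0.163,-0.183,0,0,0,-0.375,0.052,0.163,-0.183,0,0,0,-0.375,0.052,0.163,-0.183,0]' --force 20

```text
clock: 65.35
position: [0.4683, 0.088, 0.0529]
ee_rot: [3.131, -0.253, 0.0]
force: [-0.3, -1.6, 2.0]
width: 0.121
gripper_force: 20.0
```

```bash
python3 -c "
import numpy as np
f=lambda t:(-.165*np.sin(t)-.014*np.cos(t),.165*np.cos(t)-.014*np.sin(t))
a=f(1.45)
print([[round(float(v),3) for v in (.162*x,.987*x,z)] for t in np.linspace(1.373,-0.01,19) for x,z in [(f(t)[0]-a[0],f(t)[1]-a[1])]])"
```

```text
[[0.0, 0.001, 0.013], [0.0, 0.003, 0.025], [0.001, 0.006, 0.038], [0.002, 0.009, 0.05], [0.002, 0.014, 0.062], [0.003, 0.02, 0.073], [0.004, 0.026, 0.084], [0.005, 0.033, 0.094], [0.007, 0.041, 0.104], [0.008, 0.05, 0.113], [0.01, 0.059, 0.122], [0.011, 0.069, 0.13], [0.013, 0.08, 0.136], [0.015, 0.091, 0.142], [0.017, 0.102, 0.148], [0.019, 0.114, 0.152], [0.021, 0.126, 0.155], [0.023, 0.139, 0.158], [0.025, 0.151, 0.159]]
```

Bar is pinched; swing the door shut along the arc.

arm_command --deltas '[0,0,0,0,0.001,0.013,0,0,0,0,0,0.003,0.025,0,0,0,0,0.001,0.006,0.038,0,0,0,0,0.002,0.009,0.05,0,0,0,0,0.002,0.014,0.062,0,0,0,0,0.003,0.02,0.073,0,0,0,0,0.004,0.026,0.084,0,0,0,0,0.005,0.033,0.094,0,0,0,0,0.007,0.041,0.104,0,0,0,0,0.008,0.05,0.113,0,0,0,0,0.01,0.059,0.122,0,0,0,0,0.011,0.069,0.13,0,0,0,0,0.013,0.08,0.136,0,0,0,0,0.015,0.091,0.142,0,0,0,0,0.017,0.102,0.148,0,0,0,0,0.019,0.114,0.152,0,0,0,0,0.021,0.126,0.155,0,0,0,0,0.023,0.137,0.158,0,0,0,0,0.024,0.145,0.159,0,0,0,0,0.025,0.151,0.159,0]'

```text
clock: 67.35
position: [0.4929, 0.2378, 0.213]
ee_rot: [3.127, -0.253, 0.0]
force: [-9.2, -24.2, 30.0]
width: 0.128
gripper_force: 20.0
```

arm_command --deltas '[0,0,0,0.001,0.003,0,0,0,0,0,0.001,0.003,0,0,0,0,0,0.001,0.003,0,0,0,0,0,0.001,0.003,0,0]'

```text
clock: 67.75
position: [0.4933, 0.2377, 0.2126]
ee_rot: [3.123, -0.257, -0.002]
force: [-8.8, -20.1, 23.2]
width: 0.124
gripper_force: 20.0
```

arm_command --deltas '[0,0,0,0,-0.002,-0.001,12,0,0,0,0,-0.004,-0.001,45,0,0,0,0,-0.005,-0.001,45,0,0,0,0,-0.005,-0.001,45,0,0,0,0,-0.005,-0.001,45,0,0,0,0,-0.005,0.02,45,0,0,0,0,-0.005,0.05,45,0,0,0,0,-0.005,0.1,45,0,0,0,0,-0.005,0.15,45,0,0,0,0,-0.03,0.155,45,0,0,0,0,-0.03,0.155,45,0,0,0,0,-0.03,0.155,45,0,0,0,0,-0.03,0.155,45,0,0,0,0,-0.03,0.155,45]'

```text
clock: 69.15
position: [0.4937, 0.2127, 0.3659]
ee_rot: [3.131, -0.251, -0.002]
force: [0.1, -0.4, 0.3]
width: 0.486
gripper_force: 0.0
```

```bash
python3 - <<'E'
from h import *
np.set_printoptions(precision=4,suppress=True)
s=sensors.observe(); p=np.array(s["position"]);print(p,s["force"])
c,im=shot("wrist","w30.png"); t,ti=shot("top","t30.png"); g=cv2.cvtColor(im,cv2.COLOR_BGR2GRAY).astype(int)
h=np.array([.4922,.251,.042]);u=np.array([.162,.987,0]);v=np.array([.987,-.162,0])
for th in (0,.05,.1,.2): 
    print(th,proj(c,[h+u*(-.165*np.sin(th)-.014*np.cos(th))+v*y+[0,0,.165*np.cos(th)-.014*np.sin(th)] for y in (.05,.02)]).round(1).tolist())
q=proj(c,[h-u*.014+v*y+[0,0,.165] for y in (.05,.02)]).astype(int)
for a,b in q: print(b,a-20,g[b,a-20:a+30].tolist())
hsv=cv2.cvtColor(ti,cv2.COLOR_BGR2HSV); mm=cv2.inRange(hsv,(5,60,40),(28,255,255)); n,l,st,ce=cv2.connectedComponentsWithStats(mm)
for i in range(1,n):
    if st[i,4]>15 and 260<ce[i][0]<360 and 190<ce[i][1]<250: print(st[i].tolist(),ce[i],onz(t,[ce[i]],.035))
E
```

```text
[0.4937 0.2127 0.3659] [ 0.1433 -0.3575  0.2861]
0 [[254.3, 154.1], [254.9, 186.5]]
0.05 [[263.4, 154.1], [263.7, 186.4]]
0.1 [[272.4, 154.0], [272.5, 186.2]]
0.2 [[289.8, 153.6], [289.5, 185.5]]
154 234 [36, 31, 32, 34, 49, 58, 69, 75, 74, 77, 84, 85, 100, 118, 141, 158, 178, 197, 213, 213, 204, 187, 172, 154, 138, 123, 115, 118, 122, 121, 120, 119, 121, 122, 122, 120, 121, 121, 124, 120, 122, 119, 121, 120, 122, 121, 121, 119, 122, 122]
186 234 [15, 15, 13, 29, 30, 24, 26, 29, 21, 28, 28, 26, 33, 53, 69, 78, 88, 88, 88, 90, 89, 91, 88, 84, 85, 84, 96, 110, 119, 121, 119, 120, 123, 122, 123, 123, 121, 120, 121, 122, 119, 121, 120, 121, 120, 120, 121, 121, 121, 121]
[293, 226, 12, 11, 97] [298.3711 230.8969] [[ 0.4507 -0.1606  0.035 ]]
[311, 230, 11, 11, 97] [315.7629 235.1031] [[ 0.4365 -0.2154  0.035 ]]
```

```bash
python3 - <<'E'
from h import *
g=cv2.cvtColor(cv2.imread("pics/t30.png"),cv2.COLOR_BGR2GRAY).astype(int)
for r in (198,204,210): print(r,g[r,232:280].tolist())
print(g[182:226,254].tolist())
t=cam("top"); f=np.array([.9,.436,0]); P=np.array([.4154,-.0741,.03]); n=np.array([-.436,.9,0])
print(proj(t,[P+.15*f,P+.15*f+.035*n,P+.15*f-.035*n,P,[.545,-.0175,.012]]))
for r in range(198,228,3): print(r,g[r,258:300].tolist())
E
```

```text
198 [228, 228, 229, 229, 228, 227, 227, 228, 209, 160, 170, 181, 194, 196, 198, 226, 233, 236, 238, 237, 237, 238, 237, 237, 237, 236, 232, 225, 201, 206, 190, 98, 171, 180, 162, 224, 231, 231, 229, 229, 231, 231, 230, 230, 230, 231, 231, 230]
204 [227, 229, 229, 228, 229, 229, 229, 179, 169, 214, 84, 186, 221, 233, 237, 237, 238, 237, 237, 237, 238, 238, 238, 237, 237, 237, 238, 237, 237, 236, 228, 217, 215, 187, 176, 182, 155, 231, 230, 229, 231, 230, 231, 230, 230, 230, 230, 230]
210 [227, 229, 228, 229, 229, 229, 228, 229, 210, 159, 168, 179, 211, 188, 198, 225, 232, 236, 237, 237, 237, 237, 237, 236, 236, 232, 228, 215, 207, 198, 194, 188, 181, 169, 192, 206, 122, 230, 229, 230, 230, 230, 230, 231, 231, 232, 230, 230]
[228, 228, 228, 229, 229, 229, 229, 228, 221, 167, 180, 190, 202, 213, 228, 237, 237, 238, 237, 238, 237, 237, 238, 238, 238, 238, 237, 238, 237, 236, 225, 209, 196, 185, 172, 187, 230, 231, 230, 230, 230, 216, 110, 179]
[[250.25459775 200.56110435]
 [240.47236621 205.48355214]
 [260.03008371 195.64324822]
 [271.30664448 242.51113194]
 [253.41993539 202.70036695]]

[... 1447 characters left out ...]
 230, 230, 170, 200, 121, 232, 232, 231, 196, 231, 231]
219 [231, 230, 230, 230, 231, 230, 230, 231, 230, 230, 230, 230, 178, 117, 230, 230, 231, 230, 231, 232, 231, 230, 231, 230, 231, 232, 231, 231, 232, 232, 231, 233, 231, 209, 212, 107, 232, 231, 231, 193, 227, 233]
222 [230, 230, 230, 230, 231, 229, 230, 231, 230, 230, 230, 230, 230, 203, 117, 230, 231, 230, 231, 231, 230, 231, 231, 231, 230, 231, 232, 232, 232, 231, 231, 230, 231, 231, 167, 139, 231, 231, 232, 174, 160, 232]
225 [231, 231, 231, 229, 230, 231, 230, 231, 229, 230, 231, 231, 232, 230, 225, 128, 231, 231, 232, 231, 231, 231, 231, 231, 231, 230, 229, 230, 231, 233, 231, 232, 233, 231, 143, 193, 232, 232, 223, 196, 178, 221]
```

```bash
python3 -c "
from cell import arm
print(arm.sign_off())"
```

```text
the job is handed in; nothing more can be done
None
```

The job is handed in; no pass/fail verdict came back. On my last camera checks, both biscuits (only two were on the tray) lie on the rack, the tongs lie with their tips in the spoon rest, and the door is shut. On the way, the tongs' tail probably caught the salt shaker (41 N at the wrist, within its limit); neither it nor the glass had moved, and the pot was not re-measured.

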